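Clamp a setting ring in the bore-gauge setting holder with its cam lever

TASK

The bore gauge has to be zeroed, so fix the 58 mm setting ring (white with a black rim) in the ring holder: lay it flat on the plate in the V-jaw, slide the other jaw up until its pad bears firmly on the ring, then swing the red cam lever over until it snaps past centre and stays shut. It is a precision ring, so never press it harder than about 15 N, do not force the lever against its stop, and leave the other ring and the micrometer where they are.

Things in the scene. Friction and masses are not known exactly. Their poses are not given: they have to be found in the camera images.
- ring58_center (a point): Centre (half-way up) of the loose setting ring to be clamped: a flat steel ring, 58 mm outside diameter, about 26 mm bore, 20 mm high, white top and black rim, about 0.17 kg. It lies flat on the clipboard, whose top is 4 mm above the bench. Its z axis is the ring's axis (up).
- ring49_center (a point): Centre of a smaller all-white setting ring, 49 mm outside diameter, 17 mm high, also lying on the clipboard. Not wanted; leave it.
- ring_holder: The ring holder: an aluminium plate 260 x 96 x 12 mm bolted to the bench, with a guide bar, a fixed V-jaw at one end and a sliding jaw with a cam lever. Origin: on the bench under the plate, on the middle line of the bar. x runs along the bar from the sliding jaw toward the V-jaw (the way the pad presses), y across it to the left, z up.
- nest (a point): Where the ring's centre (half-way up) is when the ring lies on the plate and touches both V faces: 46 mm from the holder's origin along its x, 22 mm above the bench, 10 mm above the plate. Axes as the holder's. The faces meet the ring 30 degrees either side of +x. The grey V-jaw is 36 mm high; its nearest corners are 17 mm ahead of this point and 26 mm aside, so a ring held across y can be let down.
- jaw: The sliding jaw, a dark steel block on the bar. Origin: at bench height on the lever's pivot axis; axes as the holder's. The block reaches from 26 mm behind to 22 mm ahead of it in x, is 34 mm wide in y (parallel sides), 13 to 44 mm above the bench; lever on top up to 61 mm. With the lever open it slides along x with about 3 N of friction, up to 80 mm from where it may stand at the start.
- jaw_front (a point): Point on the jaw's front face, 22 mm ahead of its origin, 24 mm above the bench, on the pad's axis. The pad (round, 18 mm) stands 6 to 24 mm ahead of this point, wherever the last user left its adjusting screw: not measured, different each time, so contact must be felt. The pad gives about 1 mm per 10 N. When the jaw is let go after a push it eases back until the pad just touches.
- jaw_grip (a point): Middle of the jaw's block (34 mm wide across y), 2 mm behind the pivot axis, 34 mm above the bench: can be pinched here across its sides from above, fingers either side of the lever, which at the start lies over the rear half of the block.
- lever_pivot (a point): Point on the lever's vertical pivot axis on the sliding jaw, 52 mm above the bench (the lever's mid-height). Moves with the jaw; axes as the holder's.
- lever_grip (a point): Middle of the lever's red grip, 70 mm from the pivot axis, 52 mm above the bench. The grip is 14 mm wide and 14 mm high (45 to 59 mm above the bench) and reaches from 42 to 98 mm from the pivot. Its x axis points along the lever from the grip to the pivot.
- cam_lever (a joint): Lever angle (rad): 0 open, pointing back along the bar, away from the V-jaw; grows clockwise seen from above, the grip passing the holder's +y side; dead centre 1.5; 2.05 shut, at its stop. Sprung: it starts at 0 and goes back there if let go before centre. Locks the jaw from 0.2 on. Needs up to 11 N at the grip near 0.9; past centre it snaps shut by itself. Shut, it loads the ring with about 11 N if the pad touched it before, 9 N less per mm of gap.
- micrometer: Micrometer lying beside the holder on the wall's side, 132 mm long. Leave it.

How it is judged:
By the outcome, as a careful person would: the job done as asked, in the order asked, and still so for the second after the job is handed in, with the robot touching nothing.
It also fails if it takes over 69 s, if anything falls off the work surface, if the arm or the gripper's body presses on something with over 40 N, if the wrist force passes 120 N, or if a joint passes its speed limit or range.

ROBOT

A 6-joint arm with a two-finger parallel gripper is mounted at the origin on the work surface; the furniture and walls round the work are solid. World frame = base frame: x ahead of the robot, y to its left, z up, the work surface at z = 0. Lengths are in m, angles in rad, forces in N, time in s.
With the tool pointing down it reaches from about 0.3 to 0.75 m from the base axis. Payload 8.5 kg.
Tool frame: the origin (TCP) lies at the very end of the fingers, on their centre line; the grasp point (between the pads) lies 19 mm behind it; z points along the fingers, x is the direction in which the jaws open and shut, and the axes are right-handed (so a half turn about z gives the same grasp; the last joint's range is limited). The gripper opens to 88 mm and grips with 3 to 60 N. Pads are 18 mm wide; open, the fingers measure 123 mm over their backs; the gripper's body (75 mm by 187 mm) begins 45 mm behind the grasp point.
Start: joints at [0.919, 0.381, 1.297, -0, 1.464, -0.215], TCP at [0.233, 0.498, 0.239] pointing down, gripper open.
Joint ranges: [-3.11, 3.11], [-0.89, 2.33], [0.22, 2.48], [-1.42, 4.56], [0.17, 2.85], [-2.88, 2.88]. Speed limits (rad/s): [2.39, 2.39, 3.14, 3.14, 3.14, 3.14].

INTERFACE

Orientations are given as a 3x3 rotation matrix whose columns are the frame's x, y, z axes.
In Python, from bench import readout, vision, env gives the robot as it stands.
- The arm moves only by the tool step_arm, never from a script. Its argument "plan" is one flat list of numbers, 5 for each row, row after row: the closure in counts, from 0 (fully open) to 255 (shut), then the shift along the tool's x, y, z in units of 60 mm (1.0 is 60 mm), then the turn about the tool's z in rad. In form: [claw, x, y, z, turn, claw, x, y, z, turn, ...]. A call has 1 to 10 rows; each row shifts and turns the pose as measured when the row begins, along the tool's axes as they then stand; what a row does not reach is not made up. A row lasts 1/8 s, in which the tool goes at most 62.5 mm and 10.7 degrees, less where a joint would pass 70% of its speed; a pose out of reach is approached as far as the arm can. A call is refused whole if a number of a shift passes 1 or a number of a turn 0.188, either way. A call with a gripper value outside its range is refused whole. The fingers move at their own pace and stop on an object; "force" is the grip in N (left out, the last holds). Time passes only in rows, so rows that do not move let the fingers close. It gives the time, the measured TCP pose, the force and the opening at its end, in the units of the state.
- readout.read_state(): the state, without advancing time (a new reading comes with each control period).
- vision.camera(name): name is "scene" or "top" or "wrist"; returns a dict with "image" (384x512x3 uint8, blue, green, red), "range_z" (384x512 float32, m along the optical axis (not along the pixel's ray), 0 where there is no reading), "camera_matrix" (3x3 intrinsics, pixels), "cam_to_world" (4x4, takes a point from camera to world coordinates). Camera axes: x right, y up, looking along -z (the intrinsics and any distortion apply to the point x, -y, -z); pixel columns grow to the right and rows downward; lengths in m; the calibration is good to about 2 mm. A picture is of the moment at which its call begins.
- env.close_job(): hands the job in, once; it reports no verdict.
The state is a dict: "time_s": time; "q": joint angles; "qd": joint speeds; "joint_torque": joint torques, N m; "tcp_pos": TCP position; "tool_rot": TCP orientation; "ft_force": force on the tool from outside, world axes, zero at the start; "ft_torque": the same for the moment, N m; "grip_width": finger opening in m.
Only numpy, scipy, OpenCV 4.12 (cv2) and the standard library are available. Lean on these libraries where they do the work, as an engineer would, in place of code of your own. Each camera call takes 0.05 s, during which the arm holds its last target.

## Working session

There is one attempt and no reset: what is moved stays moved. The work goes in short steps, Python scripts to look and compute and a tool call to move; the robot and the scene stay as the last step left them, time stands still between calls to the robot, and variables do not carry over. Pictures are saved under pics/ and viewed, and the job is handed in when it is done.

Besides the shell and the picture viewer there is one more tool, called after "Emit:" as name(argument=value, ...) on one line, values as JSON. step_arm: Moves the arm, as the interface text tells. Its arguments: {"type":"object","properties":{"plan":{"type":"array"},"force":{"type":"number"}},"required":["plan"]}

```bash
mkdir -p pics; ls; python3 - <<'E'
from bench import readout, vision
import cv2,numpy as np
s=readout.read_state()
for k,v in s.items(): print(k,np.round(v,4).tolist())
for n in ["scene","top","wrist"]:
    c=vision.camera(n); cv2.imwrite(f"pics/{n}0.png",c["image"]); np.savez(f"pics/{n}0.npz",**c)
    print(n,c["camera_matrix"].tolist(),np.round(c["cam_to_world"],4).tolist(),[k for k in c])
E
```

```text
pics
time_s 0.0
q [0.9187, 0.3812, 1.2982, 0.0, 1.4636, -0.2153]
qd [0.0012, 0.0014, -0.0018, -0.0001, -0.0006, -0.0007]
joint_torque [-0.0004, -43.7936, -22.4558, 0.0713, 0.0353, -0.0001]
tcp_pos [0.2325, 0.4981, 0.2382]
tool_rot [[0.4231, 0.9061, -0.0009], [0.9061, -0.4231, -0.0011], [-0.0014, -0.0003, -1.0]]
ft_force [0.4049, -0.7243, -0.286]
ft_torque [-0.0063, 0.0683, -0.0308]
grip_width 0.0885
scene [[349.87791312618816, 0.0, 256.09379604694396], [0.0, 349.87791312618816, 194.4368721746188], [0.0, 0.0, 1.0]] [[0.117, -0.8224, 0.5567, 1.017], [0.9931, 0.0971, -0.0652, -0.0847], [-0.0004, 0.5605, 0.8282, 0.8219], [0.0, 0.0, 0.0, 1.0]] ['image', 'range_z', 'camera_matrix', 'cam_to_world']
top [[447.46928126329027, 0.0, 247.27496438084484], [0.0, 447.46928126329027, 184.39261112946505], [0.0, 0.0, 1.0]] [[0.0041, 0.9983, -0.058, 0.4239], [-0.9996, 0.0026, -0.0266, -0.0399], [-0.0264, 0.0581, 0.998, 1.2912], [0.0, 0.0, 0.0, 1.0]] ['image', 'range_z', 'camera_matrix', 'cam_to_world']
wrist [[274.19228805689505, 0.0, 258.2102389282447], [0.0, 274.19228805689505, 192.9604163651355], [0.0, 0.0, 1.0]] [[0.4227, -0.8603, -0.2849, 0.1597], [0.9063, 0.4008, 0.1342, 0.5341], [-0.0012, -0.315, 0.9491, 0.3833], [0.0, 0.0, 0.0, 1.0]] ['image', 'range_z', 'camera_matrix', 'cam_to_world']
```

View pics/scene0.png

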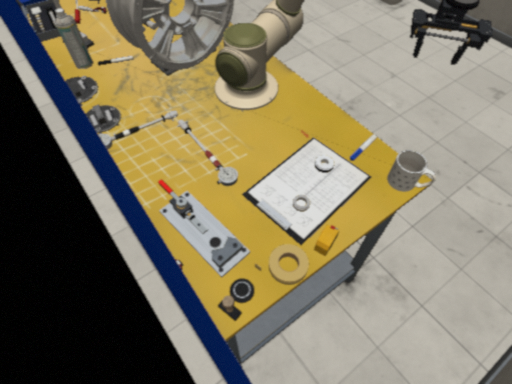

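View pics/top0.png

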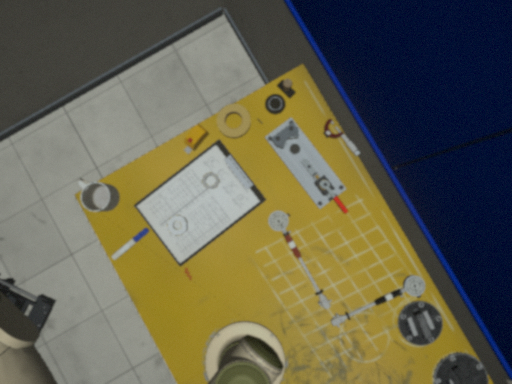

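View pics/wrist0.png

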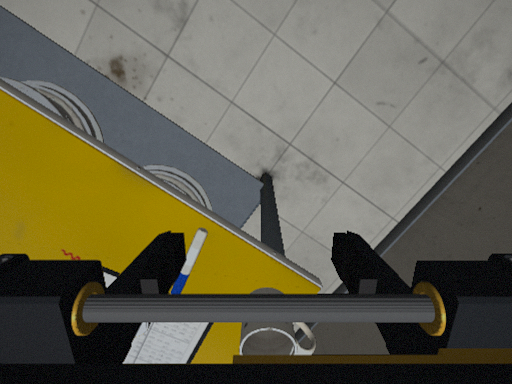

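```bash
python3 - <<'E'
import cv2,numpy as np
a=cv2.imread('pics/top0.png');b=cv2.imread('pics/scene0.png')
cv2.imwrite('pics/z1.png',cv2.resize(a[110:275,125:365],None,fx=3.3,fy=3.3,interpolation=cv2.INTER_CUBIC))
cv2.imwrite('pics/z2.png',cv2.resize(b[130:280,150:380],None,fx=3.4,fy=3.4,interpolation=cv2.INTER_CUBIC))
E
```

```text
(no output)
```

View pics/z1.png

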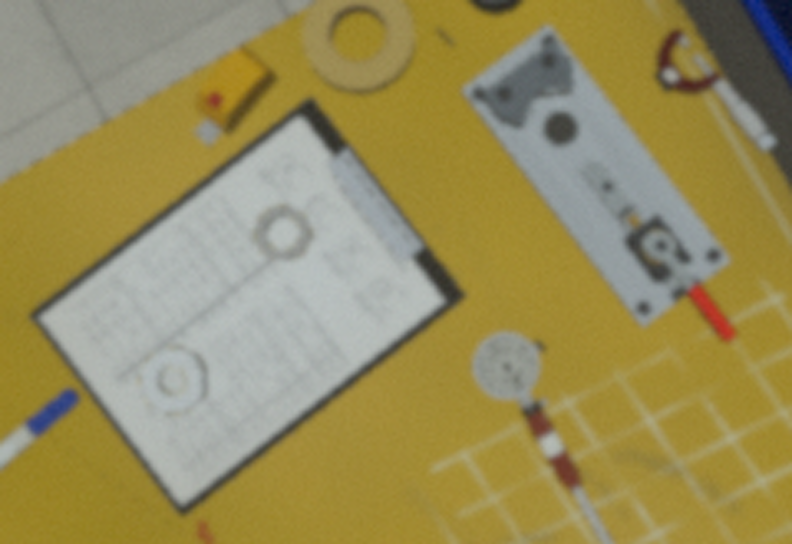

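View pics/z2.png

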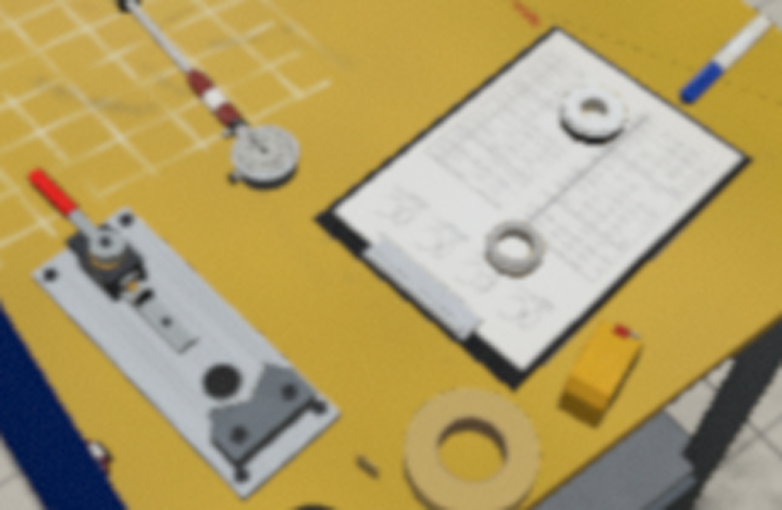

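```bash
cat > h.py <<'E'
import numpy as np,cv2
def load(n): return dict(np.load(f'pics/{n}.npz'))
def rays(c,uv):
    K=c['camera_matrix'];T=c['cam_to_world'];uv=np.atleast_2d(uv).astype(float)
    d=np.c_[(uv[:,0]-K[0,2])/K[0,0],-(uv[:,1]-K[1,2])/K[1,1],-np.ones(len(uv))]
    return T[:3,3],d@T[:3,:3].T
def onplane(c,uv,z):
    o,d=rays(c,uv); return o+d*((z-o[2])/d[:,2])[:,None]
def proj(c,P):
    T=c['cam_to_world'];K=c['camera_matrix'];p=(np.atleast_2d(P)-T[:3,3])@T[:3,:3]
    return np.c_[K[0,0]*p[:,0]/-p[:,2]+K[0,2],K[1,1]*-p[:,1]/-p[:,2]+K[1,2]]
def cloud(c):
    h,w=c['range_z'].shape;u,v=np.meshgrid(np.arange(w),np.arange(h))
    o,d=rays(c,np.c_[u.ravel(),v.ravel()]); return (o+d*c['range_z'].reshape(-1,1)).reshape(h,w,3)
E
python3 - <<'E'
from h import *
for n in ['top0','scene0']:
    c=load(n);P=cloud(c);z=P[...,2]*1000
    v=np.clip((z+10)*3,0,255).astype(np.uint8)
    r=(slice(100,290),slice(120,370)) if n=='top0' else (slice(120,290),slice(140,385))
    cv2.imwrite(f'pics/hz_{n}.png',cv2.resize(v[r],None,fx=3,fy=3,interpolation=cv2.INTER_NEAREST))
    hsv=cv2.cvtColor(c['image'],cv2.COLOR_BGR2HSV)
    y=(hsv[...,0]>18)&(hsv[...,0]<30)&(hsv[...,1]>150)&(c['range_z']>0)
    print(n,np.median(z[y]),z[y].std())
    red=((hsv[...,0]<6)|(hsv[...,0]>175))&(hsv[...,1]>170)&(hsv[...,2]>120)
    k,l,st,ce=cv2.connectedComponentsWithStats(red.astype(np.uint8))
    for i in range(1,k):
        if st[i,4]>15: print(st[i],ce[i],onplane(c,ce[i],.059))
E
```

```text
top0 0.09964847147747591 6.967881349075254
[335 197  11  15  48] [340.04166667 204.16666667] [[ 0.44189001 -0.26132769  0.059     ]]
scene0 -0.9924215748070564 13.14842663371316
[75 10  4 10 30] [76.9 14.8] [[-0.45030223 -0.64058602  0.059     ]]
[159 181  13  12  53] [164.96226415 186.01886792] [[ 0.44850506 -0.26372282  0.059     ]]
```

View pics/hz_top0.png

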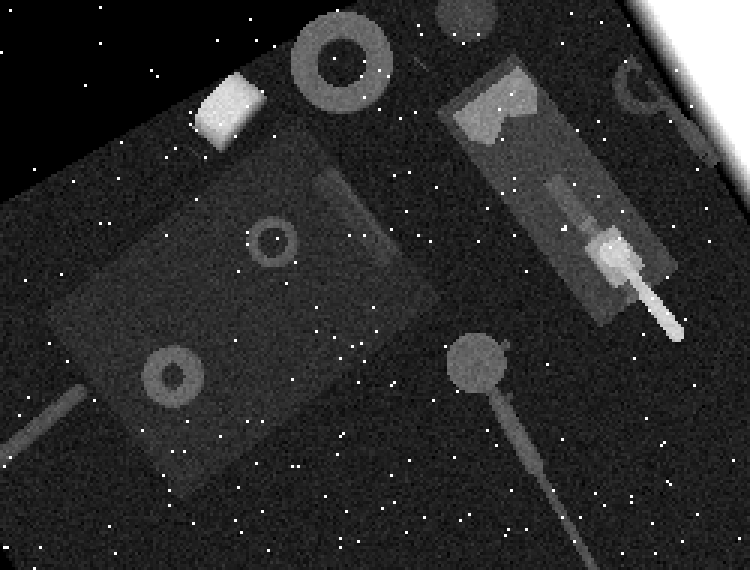

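View pics/hz_scene0.png

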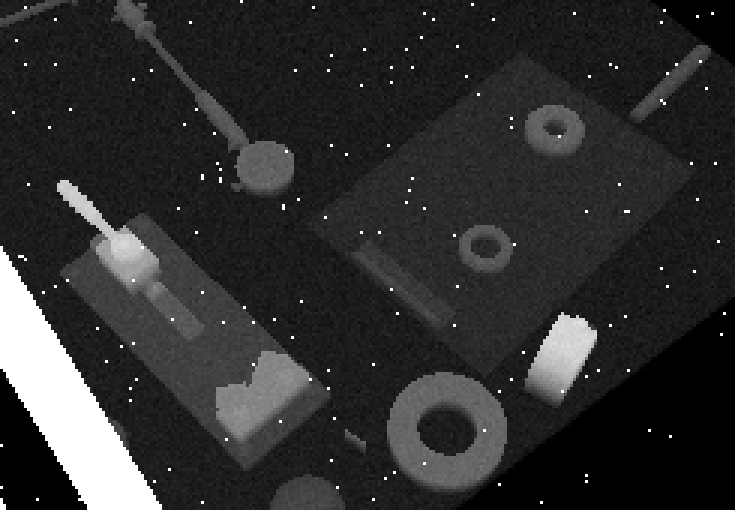

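```bash
cat > meas.py <<'E'
from h import *
def comp(m,seed):
    k,l=cv2.connectedComponents(m.astype(np.uint8)); 
    return l==l[seed[1],seed[0]]
def run(n,seedR,seedP,seedP49):
    c=load(n);z=cv2.medianBlur(cloud(c)[...,2].astype(np.float32),3)*1000
    off=0 if 'top' in n else -1; z=z-off
    for s,h,rng in ((seedR,.024,(14,36)),(seedP49,.021,(12,32))):
        m=comp((z>rng[0])&(z<rng[1]),s).astype(np.uint8)
        cs,_=cv2.findContours(m,cv2.RETR_EXTERNAL,cv2.CHAIN_APPROX_NONE)
        q=onplane(c,max(cs,key=cv2.contourArea)[:,0,:],h)[:,:2].astype(np.float32)
        P=onplane(c,np.argwhere(m)[:,::-1],h)[:,:2]
        print(n,'ring',cv2.minEnclosingCircle(q),cv2.fitEllipse(q),P.mean(0),z[m>0].mean())
    m=(comp((z>7)&(z<70),seedP)).astype(np.uint8)
    m=cv2.morphologyEx(m,cv2.MORPH_OPEN,np.ones((9,9)))
    cs,_=cv2.findContours(m,cv2.RETR_EXTERNAL,cv2.CHAIN_APPROX_NONE)
    q=onplane(c,max(cs,key=cv2.contourArea)[:,0,:],.012)[:,:2].astype(np.float32)
    r=cv2.minAreaRect(q);print('plate',r)
    # parts
    bx=cv2.boxPoints(r);e=[bx[1]-bx[0],bx[2]-bx[1]];e=max(e,key=np.linalg.norm);ex=e/np.linalg.norm(e)
    if ex[0]<0:ex=-ex
    ey=np.array([-ex[1],ex[0]]);C=np.array(r[0]);print('x axis',ex,np.degrees(np.arctan2(ex[1],ex[0])))
    Pc=cloud(c);loc=np.dstack([(Pc[...,:2]-C)@ex,(Pc[...,:2]-C)@ey])*1000
    near=(abs(loc[...,0])<220)&(abs(loc[...,1])<48)
    for nm,lo,hi,xr in (('vjaw',30,42,(20,150)),('block',38,50,(-150,40)),('lever',51,65,(-250,40)),('grip',53,65,(-250,-100))):
        mm=near&(z>lo)&(z<hi)&(loc[...,0]>xr[0])&(loc[...,0]<xr[1])
        L=loc[mm];print(nm,mm.sum(),'x',np.percentile(L[:,0],[1,50,99]).round(1),'y',np.percentile(L[:,1],[1,50,99]).round(1),'z',z[mm].mean().round(1))
E
cat > m0.py <<'E'
from meas import *
run('top0',(120+150//3,100+378//3),(120+560//3,100+250//3),(120+255//3,100+242//3))
run('scene0',(140+535//3,120+132//3),(140+150//3,120+350//3),(140+466//3,120+250//3))
E
python3 m0.py
```

```text
top0 ring ((0.38127943873405457, 0.19215460121631622), 0.029274892061948776) ((0.38166049122810364, 0.192158043384552), (0.055761296302080154, 0.05634331330657005), 169.61636352539062) [0.3816027  0.19209928] 22.82198
top0 ring ((0.5084648132324219, 0.09949611872434616), 0.024933399632573128) ((0.5093547105789185, 0.09958353638648987), (0.04591815918684006, 0.04750794172286987), 144.2686767578125) [0.50948344 0.09978773] 18.65839
plate ((0.558140754699707, -0.17372357845306396), (0.26661548018455505, 0.09636545926332474), 37.1362190246582)
x axis [0.7972025  0.60371196] 37.13621
vjaw 360 x [ 76.3  98.6 117. ] y [-37.8  -0.2  37.6] z 35.2
block 121 x [-105.2  -80.1  -55.6] y [-17.4   5.7  16.7] z 43.6
lever 210 x [-172.9 -114.8  -65.1] y [-10.5  -0.   11.1] z 57.1
grip 119 x [-173.6 -141.5 -100.6] y [-7.2 -0.1  6.5] z 57.5
scene0 ring ((0.39176806807518005, 0.19056831300258636), 0.030847646296024323) ((0.391842246055603, 0.1906762421131134), (0.05599250644445419, 0.05882576107978821), 61.92890930175781) [0.39235075 0.19058656] 21.803492
scene0 ring ((0.5187880396842957, 0.09845344722270966), 0.025448568165302277) ((0.5186088681221008, 0.09805600345134735), (0.04702088236808777, 0.04905751347541809), 83.83245849609375) [0.51926946 0.0979428 ] 18.70595
plate ((0.5633916854858398, -0.17528153955936432), (0.2718941569328308, 0.09640271961688995), 37.16663360595703)
x axis [0.7968819 0.6041351] 37.166626
vjaw 463 x [ 76.9 100.3 118. ] y [-37.5  -0.3  37.6] z 35.4
block 131 x [-112.3  -65.8  -54.5] y [-16.5  -6.4  16.9] z 44.1
lever 194 x [-170.8 -108.   -64.3] y [-9.7 -0.5 12.7] z 57.4
grip 106 x [-171.  -137.4 -101. ] y [-6.  -0.7  6.3] z 57.5
```

```bash
cat > plan.py <<'E'
import numpy as np
from bench import readout
def ang(R): return np.arctan2(R[1,0],R[0,0])
def plan(tgt,a_t,n,maxturn=0.186,verbose=True):
    s=readout.read_state();p=np.array(s['tcp_pos']);R=np.array(s['tool_rot']);a=ang(R)
    d=np.array(tgt)-p; da=(a_t-a)
    da=(da+np.pi)%(2*np.pi)-np.pi
    t=-da; out=[]
    for i in range(n):
        aa=a-t*i/n  # tool angle at start of row
        x=np.array([np.cos(aa),np.sin(aa)]);y=np.array([np.sin(aa),-np.cos(aa)])
        w=d/n/0.06
        out.append([round(w[:2]@x,3),round(w[:2]@y,3),round(-w[2],3),round(t/n,3)])
    if verbose:
        print('now',p.round(4),'ang',np.degrees(a).round(2),'delta mm',(d*1000).round(1),'turn',round(t,3))
        for o in out: print(o)
    return out
def st():
    s=readout.read_state()
    print('t',round(s['time_s'],3),'tcp',np.round(s['tcp_pos'],4),'ang',np.degrees(ang(np.array(s['tool_rot']))).round(2),'F',np.round(s['ft_force'],2),'w',round(s['grip_width'],4),'q',np.round(s['q'],3))
E
python3 - <<'E'
from plan import *
st()
plan([.385,.192,.20],np.radians(-52.85),12)
from h import *
c=load('scene0');z=cv2.medianBlur(cloud(c)[...,2].astype(np.float32),3)*1000+1
P=cloud(c)
for lo,ctr,r in ((20,(.385,.191),.045),(17,(.513,.099),.04)):
  m=(z>lo)&(z<30)&(np.hypot(P[...,0]-ctr[0],P[...,1]-ctr[1])<r)
  cs,_=cv2.findContours(m.astype(np.uint8),cv2.RETR_EXTERNAL,cv2.CHAIN_APPROX_NONE)
  q=onplane(c,max(cs,key=cv2.contourArea)[:,0,:],.024)[:,:2].astype(np.float32)
  print(cv2.minEnclosingCircle(q),cv2.fitEllipse(q))
E
```

```text
t 0.15 tcp [0.2326 0.4982 0.2383] ang 64.97 F [-0.2  -0.1  -0.17] w 0.088 q [ 0.919  0.381  1.298 -0.     1.464 -0.215]
now [0.2326 0.4982 0.2383] ang 64.97 delta mm [ 152.4 -306.2  -38.3] turn 2.056
[np.float64(-0.296), np.float64(0.372), np.float64(0.053), np.float64(0.171)]
[np.float64(-0.228), np.float64(0.417), np.float64(0.053), np.float64(0.171)]
[np.float64(-0.154), np.float64(0.45), np.float64(0.053), np.float64(0.171)]
[np.float64(-0.075), np.float64(0.469), np.float64(0.053), np.float64(0.171)]
[np.float64(0.006), np.float64(0.475), np.float64(0.053), np.float64(0.171)]
[np.float64(0.087), np.float64(0.467), np.float64(0.053), np.float64(0.171)]
[np.float64(0.166), np.float64(0.445), np.float64(0.053), np.float64(0.171)]
[np.float64(0.239), np.float64(0.41), np.float64(0.053), np.float64(0.171)]
[np.float64(0.306), np.float64(0.364), np.float64(0.053), np.float64(0.171)]
[np.float64(0.363), np.float64(0.306), np.float64(0.053), np.float64(0.171)]
[np.float64(0.41), np.float64(0.24), np.float64(0.053), np.float64(0.171)]
[np.float64(0.445), np.float64(0.166), np.float64(0.053), np.float64(0.171)]
((0.38876456022262573, 0.1907709538936615), 0.028469864279031754) ((0.388932466506958, 0.19118811190128326), (0.05209127813577652, 0.0538957342505455), 29.158185958862305)
((0.5194740295410156, 0.09792967140674591), 0.024239016696810722) ((0.5188809633255005, 0.09787221997976303), (0.04504382982850075, 0.04579010233283043), 73.73738098144531)
```

Emit:
step_arm(plan=[0,-0.3,0.37,0.05,0.17,0,-0.23,0.42,0.05,0.17,0,-0.15,0.45,0.05,0.17,0,-0.08,0.47,0.05,0.17,0,0,0.48,0.05,0.17,0,0.09,0.47,0.05,0.17,0,0.17,0.45,0.05,0.17,0,0.24,0.41,0.05,0.17,0,0.31,0.36,0.05,0.17,0,0.36,0.31,0.05,0.17])

```text
time_s: 1.4
tcp_pos: [0.3573, 0.2323, 0.2058]
tool_rot: [[0.815, -0.579, -0.004], [-0.58, -0.815, -0.003], [-0.001, 0.004, -1.0]]
ft_force: [0.2, -1.0, 0.3]
grip_width: 0.0881
```

```bash
python3 - <<'E'
from plan import *
st(); plan([.385,.192,.20],np.radians(-52.85),4)
E
```

```text
t 1.4 tcp [0.3573 0.2323 0.2058] ang -35.42 F [ 0.24 -1.01  0.25] w 0.0881 q [ 0.298  0.197  1.67  -0.002  1.279  0.917]
now [0.3573 0.2323 0.2058] ang -35.42 delta mm [ 27.7 -40.3  -5.8] turn 0.304
[np.float64(0.191), np.float64(0.07), np.float64(0.024), np.float64(0.076)]
[np.float64(0.196), np.float64(0.055), np.float64(0.024), np.float64(0.076)]
[np.float64(0.2), np.float64(0.04), np.float64(0.024), np.float64(0.076)]
[np.float64(0.202), np.float64(0.025), np.float64(0.024), np.float64(0.076)]
```

Emit:
step_arm(plan=[0,0.19,0.07,0.02,0.08,0,0.2,0.055,0.02,0.08,0,0.2,0.04,0.02,0.08,0,0.2,0.025,0.02,0.07,0,0,0,0,0])

```text
time_s: 2.02
tcp_pos: [0.3854, 0.1885, 0.2001]
tool_rot: [[0.587, -0.809, -0.006], [-0.809, -0.587, -0.004], [-0.0, 0.007, -1.0]]
ft_force: [0.3, 0.4, 0.3]
grip_width: 0.0882
```

```bash
cat > w.py <<'E'
import sys,cv2,numpy as np
from bench import vision
from plan import *
st()
for a in sys.argv[1:]:
    n=a.rstrip('0123456789'); c=vision.camera(n); cv2.imwrite(f'pics/{a}.png',c['image']); np.savez(f'pics/{a}.npz',**c)
E
python3 w.py wrist1
```

```text
t 2.025 tcp [0.3854 0.1885 0.2001] ang -54.03 F [0.28 0.37 0.35] w 0.0882 q [ 0.179  0.21   1.672 -0.003  1.266  1.123]
```

View pics/wrist1.png

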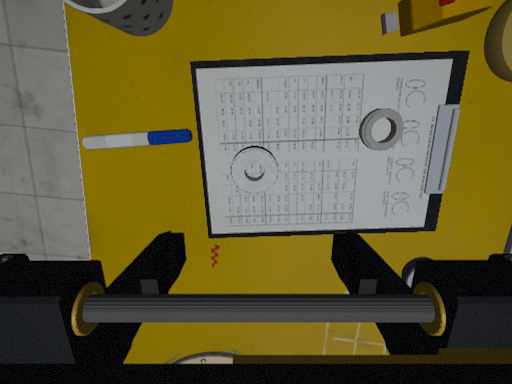

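```bash
cat > ringw.py <<'E'
import sys
from h import *
n,u,v,zt=sys.argv[1],int(sys.argv[2]),int(sys.argv[3]),float(sys.argv[4])
c=load(n);P=cloud(c);z=cv2.medianBlur(P[...,2].astype(np.float32),3)
print('table/board z near',np.median(z[v-45:v-32,u-10:u+10]))
m=(abs(z-zt)<.006)
yy,xx=np.mgrid[:384,:512]; m&=np.hypot(xx-u,yy-v)<(45 if len(sys.argv)<6 else int(sys.argv[5]))
m=cv2.morphologyEx(m.astype(np.uint8),cv2.MORPH_OPEN,np.ones((3,3)))
cs,_=cv2.findContours(m,cv2.RETR_EXTERNAL,cv2.CHAIN_APPROX_NONE)
q=onplane(c,max(cs,key=cv2.contourArea)[:,0,:],zt)[:,:2].astype(np.float32)
print(cv2.minEnclosingCircle(q),cv2.fitEllipse(q),'z',np.median(z[m>0]))
print('depth xy mean',P[m>0][:,:2].mean(0))
E
python3 ringw.py wrist1 255 170 .024; python3 ringw.py wrist1 381 130 .021
```

```text
table/board z near 0.004003305
((0.3868115544319153, 0.19550490379333496), 0.0286310613155365) ((0.3867744207382202, 0.19554418325424194), (0.05533630773425102, 0.05581153556704521), 155.90789794921875) z 0.0225413
depth xy mean [0.38742738 0.19605144]
table/board z near 0.004186289
((0.5125986337661743, 0.10373351722955704), 0.024258455261588097) ((0.5126308798789978, 0.10364403575658798), (0.046860333532094955, 0.04732861742377281), 42.904335021972656) z 0.019518387
depth xy mean [0.51292489 0.10427302]
```

```bash
python3 - <<'E'
from plan import *
st(); plan([.386,.194,.008],np.radians(-52.85),6)
E
```

```text
t 2.075 tcp [0.3851 0.1888 0.2001] ang -53.96 F [-0.02  0.5  -0.06] w 0.0879 q [ 0.18   0.209  1.672 -0.002  1.267  1.122]
now [0.3851 0.1888 0.2001] ang -53.96 delta mm [   0.9    5.2 -192.1] turn -0.019
[np.float64(-0.01), np.float64(-0.011), np.float64(0.534), np.float64(-0.003)]
[np.float64(-0.01), np.float64(-0.011), np.float64(0.534), np.float64(-0.003)]
[np.float64(-0.01), np.float64(-0.011), np.float64(0.534), np.float64(-0.003)]
[np.float64(-0.01), np.float64(-0.011), np.float64(0.534), np.float64(-0.003)]
[np.float64(-0.01), np.float64(-0.011), np.float64(0.534), np.float64(-0.003)]
[np.float64(-0.01), np.float64(-0.011), np.float64(0.534), np.float64(-0.003)]
```

Descend to ~50 mm first, then slower.

Emit:
step_arm(plan=[0,-0.01,-0.01,0.5,0,0,-0.01,-0.01,0.5,0,0,-0.01,-0.01,0.5,-0.01,0,-0.01,-0.01,0.5,-0.01,0,-0.01,-0.01,0.4,0,0,0,0,0,0])

```text
time_s: 2.82
tcp_pos: [0.384, 0.1954, 0.0531]
tool_rot: [[0.614, -0.789, -0.003], [-0.789, -0.614, -0.002], [-0.0, 0.004, -1.0]]
ft_force: [0.6, -0.5, 0.5]
grip_width: 0.0886
```

```bash
python3 w.py wrist2; python3 -c "
from plan import *
plan([.386,.194,.008],np.radians(-52.85),4)"
```

```text
t 2.825 tcp [0.384  0.1954 0.0531] ang -52.1 F [ 0.56 -0.46  0.46] w 0.0886 q [ 0.196  0.437  1.878 -0.002  0.83   1.106]
now [0.3846 0.1955 0.054 ] ang -52.11 delta mm [  1.4  -1.5 -46. ] turn 0.013
[np.float64(0.009), np.float64(-0.001), np.float64(0.192), np.float64(0.003)]
[np.float64(0.009), np.float64(-0.001), np.float64(0.192), np.float64(0.003)]
[np.float64(0.009), np.float64(-0.001), np.float64(0.192), np.float64(0.003)]
[np.float64(0.009), np.float64(-0.001), np.float64(0.192), np.float64(0.003)]
```

View pics/wrist2.png

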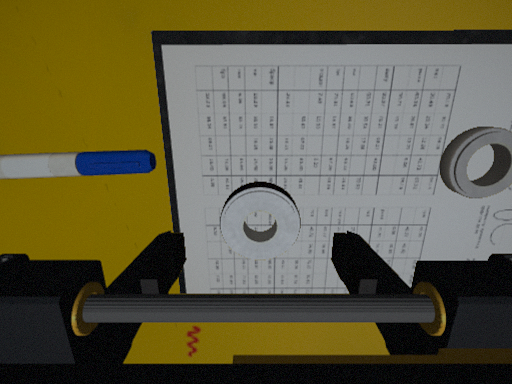

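```bash
python3 ringw.py wrist2 260 220 .024 60
python3 -c "
from h import *
c=load('wrist2')
print(proj(c,[[.386,.194,.024]]))"
```

```text
table/board z near 0.0070109265
((0.38739141821861267, 0.19659310579299927), 0.028346672654151917) ((0.3873277008533478, 0.1963939219713211), (0.05531858280301094, 0.055637430399656296), 118.51986694335938) z 0.02268903
depth xy mean [0.3879627  0.19688224]
[[261.55976088 227.2763751 ]]
```

Emit:
step_arm(plan=[0,0.01,-0.01,0.25,0,0,0.01,-0.01,0.25,0,0,0,-0.01,0.2,0,0,0,0,0.06,0.01,0,0,0,0,0])

```text
time_s: 3.5
tcp_pos: [0.3893, 0.197, 0.0115]
tool_rot: [[0.608, -0.794, 0.007], [-0.794, -0.608, -0.0], [0.005, -0.006, -1.0]]
ft_force: [-0.5, -0.2, -0.0]
grip_width: 0.0883
```

```bash
python3 w.py
```

```text
t 3.5 tcp [0.3893 0.197  0.0115] ang -52.53 F [-0.45 -0.16 -0.03] w 0.0883 q [ 0.197  0.524  1.91  -0.002  0.7    1.115]
```

Emit:
step_arm(plan=[0,-0.01,0.04,0.06,0,60,0,0,0,0,255,0,0,0,0,255,0,0,0,0,255,0,0,0,0,255,0,0,0,0], force=10)

```text
time_s: 4.25
tcp_pos: [0.3873, 0.1961, 0.0086]
tool_rot: [[0.608, -0.794, 0.009], [-0.794, -0.608, 0.0], [0.005, -0.007, -1.0]]
ft_force: [-0.0, 0.0, -1.0]
grip_width: 0.0549
```

```bash
python3 w.py wrist3
```

```text
t 4.25 tcp [0.3873 0.1961 0.0086] ang -52.53 F [-0.03  0.01 -0.95] w 0.0549 q [ 0.195  0.528  1.92  -0.002  0.685  1.114]
```

View pics/wrist3.png

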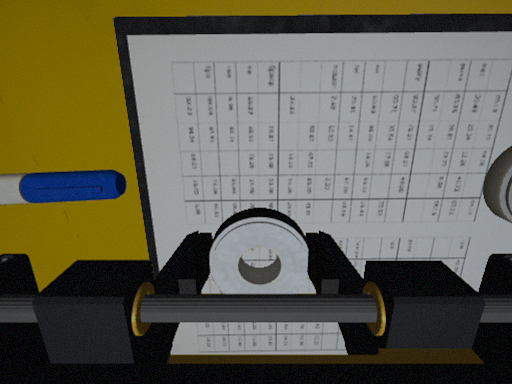

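```bash
python3 ringw.py wrist3 259 255 .024 60;  python3 -c "
from h import *
c=load('wrist3')
print(proj(c,[[.387,.196,.024],[.387,.196,.0277]]))"
```

```text
table/board z near 0.018855855
((0.3908681273460388, 0.19845996797084808), 0.03218049556016922) ((0.39031994342803955, 0.1978835016489029), (0.04835060238838196, 0.06151927262544632), 37.70820999145508) z 0.022739517
depth xy mean [0.39101004 0.19857456]
[[258.24063327 264.18544331]
 [258.28640324 268.04065874]]
```

Emit:
step_arm(plan=[255,0,0,-0.1,0,255,0,0,-0.3,0,255,0,0,-0.5,0,255,0,0,-0.5,0,255,0,0,0,0])

```text
time_s: 4.92
tcp_pos: [0.386, 0.1959, 0.0956]
tool_rot: [[0.608, -0.794, 0.007], [-0.794, -0.608, -0.0], [0.005, -0.006, -1.0]]
ft_force: [-0.3, -0.3, -1.7]
grip_width: 0.055
```

```bash
python3 w.py wrist4; sed -i 's/^from meas.*//' /dev/null; python3 - <<'E'
from h import *
# refine holder from top0: V corners, block etc
c=load('top0')
print(onplane(c,[[285,130]],.036))
E
```

```text
t 4.925 tcp [0.386  0.1959 0.0956] ang -52.53 F [-0.28 -0.3  -1.66] w 0.055 q [ 0.196  0.359  1.83  -0.002  0.945  1.114]
[[ 0.65095395 -0.11242945  0.036     ]]sed: couldn't edit /dev/null: not a regular file
```

View pics/wrist4.png

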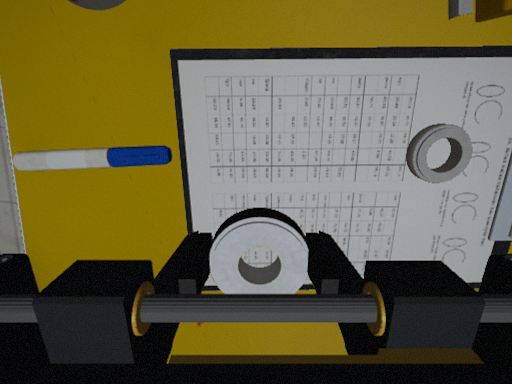

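```bash
python3 -c "
from plan import *
plan([.525,-.198,.20],np.radians(-52.85),9)"
```

```text
now [0.3854 0.1957 0.0945] ang -52.53 delta mm [ 139.6 -393.7  105.5] turn 0.006
[np.float64(0.736), np.float64(0.238), np.float64(-0.195), np.float64(0.001)]
[np.float64(0.736), np.float64(0.238), np.float64(-0.195), np.float64(0.001)]
[np.float64(0.736), np.float64(0.237), np.float64(-0.195), np.float64(0.001)]
[np.float64(0.736), np.float64(0.237), np.float64(-0.195), np.float64(0.001)]
[np.float64(0.737), np.float64(0.237), np.float64(-0.195), np.float64(0.001)]
[np.float64(0.737), np.float64(0.236), np.float64(-0.195), np.float64(0.001)]
[np.float64(0.737), np.float64(0.236), np.float64(-0.195), np.float64(0.001)]
[np.float64(0.737), np.float64(0.235), np.float64(-0.195), np.float64(0.001)]
[np.float64(0.737), np.float64(0.235), np.float64(-0.195), np.float64(0.001)]
```

Emit:
step_arm(plan=[255,0.2,0.05,-0.2,0,255,0.4,0.12,-0.3,0,255,0.55,0.17,-0.3,0,255,0.6,0.2,-0.3,0,255,0.6,0.2,-0.3,0,255,0.6,0.2,-0.2,0,255,0.6,0.2,-0.15,0,255,0.6,0.2,0,0,255,0.6,0.2,0,0,255,0.6,0.2,0,0])

```text
time_s: 6.22
tcp_pos: [0.498, -0.1379, 0.1996]
tool_rot: [[0.609, -0.793, -0.009], [-0.793, -0.609, -0.0], [-0.005, 0.007, -1.0]]
ft_force: [1.0, -0.4, -1.2]
grip_width: 0.0551
```

```bash
python3 -c "
from plan import *
st();plan([.525,-.198,.20],np.radians(-52.85),4)"
```

```text
t 6.225 tcp [ 0.498  -0.1379  0.1996] ang -52.48 F [ 1.03 -0.35 -1.23] w 0.0551 q [-0.497  0.36   1.45  -0.004  1.339  0.42 ]
now [ 0.498  -0.1379  0.1996] ang -52.48 delta mm [ 27.  -60.1   0.4] turn 0.006
[np.float64(0.267), np.float64(0.063), np.float64(-0.001), np.float64(0.002)]
[np.float64(0.267), np.float64(0.063), np.float64(-0.001), np.float64(0.002)]
[np.float64(0.267), np.float64(0.062), np.float64(-0.001), np.float64(0.002)]
[np.float64(0.267), np.float64(0.062), np.float64(-0.001), np.float64(0.002)]
```

Emit:
step_arm(plan=[255,0.35,0.06,0,0,255,0.27,0.06,0,0,255,0.2,0.06,0,0,255,0.1,0.06,0,0,255,0,0,0,0,255,0,0,0,0])

```text
time_s: 6.98
tcp_pos: [0.5195, -0.1956, 0.1975]
tool_rot: [[0.607, -0.795, -0.014], [-0.795, -0.607, 0.003], [-0.01, 0.009, -1.0]]
ft_force: [0.4, -0.1, -1.7]
grip_width: 0.055
```

```bash
python3 w.py wrist5
```

```text
t 6.975 tcp [ 0.5195 -0.1956  0.1975] ang -52.65 F [ 0.37 -0.12 -1.65] w 0.055 q [-0.571  0.428  1.344 -0.005  1.382  0.349]
```

View pics/wrist5.png

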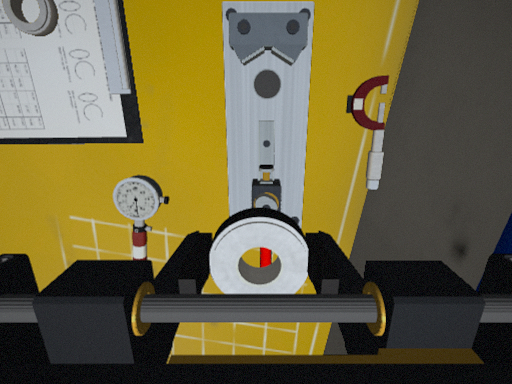

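```bash
python3 - <<'E'
from h import *
c=load('wrist5');P=cloud(c);z=cv2.medianBlur(P[...,2].astype(np.float32),3)*1000
print('plate z',np.median(z[100:140,240:255]),'bench',np.median(z[20:100,150:200]))
ex=np.array([np.cos(np.radians(37.15)),np.sin(np.radians(37.15))]);ey=np.array([-ex[1],ex[0]])
C=np.array([.5581,-.1737])
yy,xx=np.mgrid[:384,:512]
def loc(uv,h): 
    q=onplane(c,uv,h)[:,:2]-C; return np.c_[q@ex,q@ey]*1000
m=((z>27)&(z<45)&(yy<75)&(xx>215)&(xx<325)).astype(np.uint8)
m=cv2.morphologyEx(m,cv2.MORPH_OPEN,np.ones((3,3)))
cs,_=cv2.findContours(m,cv2.RETR_EXTERNAL,cv2.CHAIN_APPROX_NONE);k=max(cs,key=cv2.contourArea)
ap=cv2.approxPolyDP(k,2,True)[:,0,:];print('V poly');print(np.c_[ap,loc(ap,.036).round(1)])
print('z V',np.median(z[m>0]))
m=((z>6)&(z<70)&(yy<205)&(xx>200)&(xx<335)).astype(np.uint8)
m=cv2.morphologyEx(m,cv2.MORPH_OPEN,np.ones((5,5)))
cs,_=cv2.findContours(m,cv2.RETR_EXTERNAL,cv2.CHAIN_APPROX_NONE);k=max(cs,key=cv2.contourArea)
ap=cv2.approxPolyDP(k,3,True)[:,0,:];print('plate');print(np.c_[ap,loc(ap,.012).round(1)])
m=((z>38)&(z<70)&(yy>150)&(yy<209)&(xx>240)&(xx<295)).astype(np.uint8)
cs,_=cv2.findContours(m,cv2.RETR_EXTERNAL,cv2.CHAIN_APPROX_NONE);k=max(cs,key=cv2.contourArea)
ap=cv2.approxPolyDP(k,2,True)[:,0,:];print('block');print(np.c_[ap,loc(ap,.044).round(1)])
cv2.imwrite('pics/z5.png',cv2.resize(c['image'][0:215,200:335],None,fx=2.7,fy=2.7,interpolation=cv2.INTER_CUBIC))
E
```

```text
plate z 10.900981 bench -1.2138466
V poly
[[229.   13.  119.7  36.2]
 [230.   45.   92.2  36. ]
 [243.   62.   76.9  23.3]
 [269.   46.   91.4  -2.8]
 [293.   62.   77.  -27.4]
 [306.   45.   92.4 -39.6]
 [306.   12.  120.7 -37.9]]
z V 34.031532
plate
[[223.    1.  136.6  44.5]
 [229.  204.  -86.8  45.1]
 [302.  204.  -86.1 -48.9]
 [314.    2.  135.8 -48.9]]
block
[[252.  185.  -51.1  14.3]
 [251.  207.  -77.9  15.6]
 [280.  208.  -78.9 -18.3]
 [279.  184.  -49.7 -16.3]]
```

View pics/z5.png

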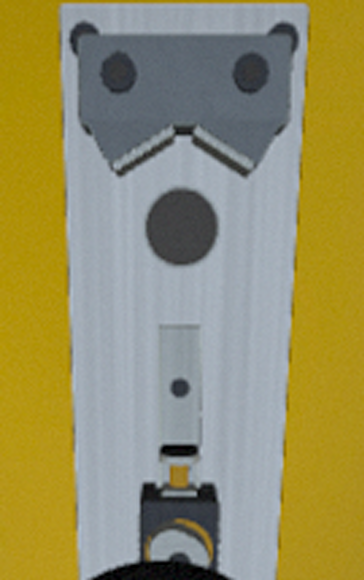

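```bash
python3 -c "
from plan import *
st();plan([.603,-.141,.07],np.radians(-52.85),6)"
```

```text
t 7.025 tcp [ 0.5195 -0.1956  0.1976] ang -52.64 F [-0.67 -0.35 -2.04] w 0.0551 q [-0.571  0.428  1.344 -0.005  1.382  0.349]
now [ 0.5195 -0.1956  0.1976] ang -52.64 delta mm [  83.5   54.6 -127.6] turn 0.004
[np.float64(0.02), np.float64(-0.276), np.float64(0.354), np.float64(0.001)]
[np.float64(0.02), np.float64(-0.276), np.float64(0.354), np.float64(0.001)]
[np.float64(0.02), np.float64(-0.276), np.float64(0.354), np.float64(0.001)]
[np.float64(0.02), np.float64(-0.276), np.float64(0.354), np.float64(0.001)]
[np.float64(0.02), np.float64(-0.276), np.float64(0.354), np.float64(0.001)]
[np.float64(0.019), np.float64(-0.276), np.float64(0.354), np.float64(0.001)]
```

Emit:
step_arm(plan=[255,0.02,-0.28,0.2,0,255,0.02,-0.28,0.35,0,255,0.02,-0.28,0.35,0,255,0.02,-0.28,0.4,0,255,0.02,-0.28,0.4,0,255,0.02,-0.28,0.3,0,255,0,0,0.1,0,255,0,0,0,0])

```text
time_s: 8.02
tcp_pos: [0.6078, -0.1306, 0.0617]
tool_rot: [[0.611, -0.792, -0.015], [-0.792, -0.611, 0.004], [-0.013, 0.009, -1.0]]
ft_force: [0.1, -0.3, -0.9]
grip_width: 0.055
```

```bash
python3 -c "
from plan import *
st();plan([.603,-.141,.02],np.radians(-52.85),3)"; python3 w.py wrist6 top6
```

```text
t 8.025 tcp [ 0.6078 -0.1306  0.0617] ang -52.37 F [ 0.11 -0.28 -0.86] w 0.055 q [-0.401  0.676  1.315 -0.002  1.166  0.514]
now [ 0.6078 -0.1306  0.0617] ang -52.37 delta mm [ -4.8 -10.4 -41.7] turn 0.008
[np.float64(0.03), np.float64(0.056), np.float64(0.232), np.float64(0.003)]
[np.float64(0.03), np.float64(0.056), np.float64(0.232), np.float64(0.003)]
[np.float64(0.03), np.float64(0.056), np.float64(0.232), np.float64(0.003)]
t 8.025 tcp [ 0.6078 -0.1306  0.0617] ang -52.37 F [ 0.11 -0.28 -0.86] w 0.055 q [-0.401  0.676  1.315 -0.002  1.166  0.514]
```

View pics/wrist6.png

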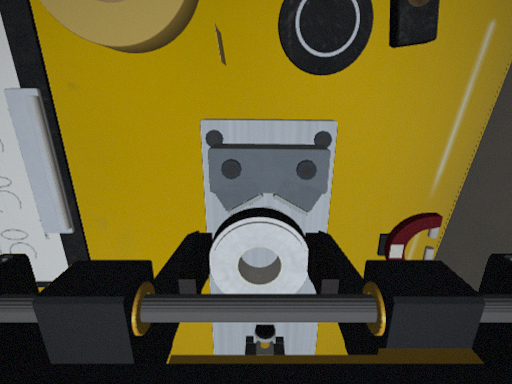

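```bash
cat > vj.py <<'E'
from h import *
import sys
n=sys.argv[1];lim=int(sys.argv[2])
c=load(n);P=cloud(c);z=cv2.medianBlur(P[...,2].astype(np.float32),3)*1000
ex=np.array([np.cos(np.radians(37.15)),np.sin(np.radians(37.15))]);ey=np.array([-ex[1],ex[0]])
C=np.array([.5581,-.1737])
yy,xx=np.mgrid[:384,:512]
def loc(uv,h): 
    q=onplane(c,uv,h)[:,:2]-C; return np.c_[q@ex,q@ey]*1000
m=((z>27)&(z<45)&(yy<lim)&(xx>190)&(xx<345)).astype(np.uint8)
m=cv2.morphologyEx(m,cv2.MORPH_OPEN,np.ones((3,3)))
cs,_=cv2.findContours(m,cv2.RETR_EXTERNAL,cv2.CHAIN_APPROX_NONE);k=max(cs,key=cv2.contourArea)
ap=cv2.approxPolyDP(k,2,True)[:,0,:];print('V poly');print(np.c_[ap,loc(ap,.036).round(1)])
m=((z>6)&(z<70)&(yy<lim)&(xx>190)&(xx<350)).astype(np.uint8)
m=cv2.morphologyEx(m,cv2.MORPH_OPEN,np.ones((5,5)))
cs,_=cv2.findContours(m,cv2.RETR_EXTERNAL,cv2.CHAIN_APPROX_NONE);k=max(cs,key=cv2.contourArea)
ap=cv2.approxPolyDP(k,3,True)[:,0,:];print('plate');print(np.c_[ap,loc(ap,.012).round(1)])
from plan import *
s=readout.read_state();q=np.array(s['tcp_pos'])[:2]-C;print('tcp loc',q@ex*1000,q@ey*1000)
E
python3 vj.py wrist6 222
python3 - <<'E'
from h import *
c=load('wrist6');im=c['image'];hsv=cv2.cvtColor(im,cv2.COLOR_BGR2HSV)
z=cloud(c)[...,2];print(z[250,220:300:10].round(3))
m=((abs(z-.077)<.01)&(hsv[...,2]>140)).astype(np.uint8);m[292:]=0;m[:,:205]=0;m[:,315:]=0;m[:200]=0
cs,_=cv2.findContours(m,cv2.RETR_EXTERNAL,cv2.CHAIN_APPROX_NONE);k=max(cs,key=cv2.contourArea)
p=k[:,0,:];p=p[p[:,1]<285]
w=onplane(c,p,.0773)[:,:2]
A=np.c_[2*w,np.ones(len(w))];s=np.linalg.lstsq(A,(w**2).sum(1),rcond=None)[0]
print('ring',s[:2],'r',np.sqrt(s[2]+s[:2]@s[:2]))
E
```

```text
V poly
[[208.  150.  120.4  36.5]
 [210.  189.   94.9  36.5]
 [230.  214.   77.4  23.8]
 [259.  199.   88.4   4.4]
 [264.  192.   93.3   1.2]
 [271.  192.   93.3  -3.4]
 [275.  198.   89.2  -6.1]
 [306.  214.   78.1 -27.2]
 [326.  191.   94.5 -39.2]
 [330.  151.  120.6 -39.3]
 [325.  147.  123.1 -36. ]
 [212.  146.  123.   33.9]]
plate
[[201.  120.  136.8  44.9]
 [206.  221.   60.9  45.5]
 [231.  221.   61.1  26.1]
 [252.  213.   68.1   9.8]
 [271.  214.   67.5  -4.8]
 [288.  221.   61.8 -18.1]
 [328.  220.   63.  -48.8]
 [335.  120.  137.7 -46.8]]
tcp loc 65.459664035351 3.9349417177576007
[0.076 0.075 0.075 0.01  0.01  0.011 0.077 0.075]
ring [ 0.60884182 -0.13033739] r 0.026935667777750784
```

Emit:
step_arm(plan=[255,0.04,0.07,0.1,0,255,0.04,0.07,0.1,0,255,0,0,0.1,0,255,0,0,0,0,255,0,0,0,0])

```text
time_s: 8.75
tcp_pos: [0.6035, -0.1418, 0.0449]
tool_rot: [[0.609, -0.793, -0.012], [-0.793, -0.609, 0.003], [-0.009, 0.008, -1.0]]
ft_force: [-0.3, -0.2, -1.6]
grip_width: 0.0546
```

```bash
cat > lc.py <<'E'
from plan import *
ex=np.array([np.cos(np.radians(37.15)),np.sin(np.radians(37.15))]);ey=np.array([-ex[1],ex[0]])
C=np.array([.5581,-.1737])
s=readout.read_state();q=np.array(s['tcp_pos'])[:2]-C;f=np.array(s['ft_force'])
print('t',round(s['time_s'],2),'loc',(q@ex*1000).round(1),(q@ey*1000).round(1),'z',round(s['tcp_pos'][2]*1000,1),'ang',np.degrees(ang(np.array(s['tool_rot']))).round(1),'F',(f[:2]@ex).round(2),(f[:2]@ey).round(2),f[2].round(2),'w',round(s['grip_width']*1000,1))
E
python3 lc.py
```

```text
t 8.75 loc 55.4 -2.0 z 44.9 ang -52.5 F -0.41 -0.0 -1.63 w 54.6
```

Emit:
step_arm(plan=[255,0,0,0.15,0,255,0,0,0.15,0,255,0,0,0.08,0,255,0,0,0.02,0,255,0,0,0,0])

```text
time_s: 9.38
tcp_pos: [0.6032, -0.1414, 0.019]
tool_rot: [[0.609, -0.793, -0.012], [-0.793, -0.609, 0.003], [-0.01, 0.008, -1.0]]
ft_force: [0.4, -0.1, -2.1]
grip_width: 0.0548
```

```bash
python3 lc.py
```

```text
t 9.38 loc 55.5 -1.5 z 19.0 ang -52.5 F 0.26 -0.36 -2.08 w 54.8
```

Emit:
step_arm(plan=[255,0,0,0.02,0,255,0,0,0.02,0,255,0,0,0,0])

```text
time_s: 9.75
tcp_pos: [0.6034, -0.1415, 0.0169]
tool_rot: [[0.609, -0.793, -0.011], [-0.793, -0.609, 0.003], [-0.009, 0.007, -1.0]]
ft_force: [0.6, -0.8, -0.5]
grip_width: 0.0546
```

```bash
python3 lc.py
```

```text
t 9.75 loc 55.6 -1.8 z 16.9 ang -52.5 F 0.01 -0.96 -0.46 w 54.6
```

Emit:
step_arm(plan=[60,0,0,0,0,0,0,0,0,0,0,0,0,0,0,0,0,0,-0.2,0,0,0,0,-0.5,0,0,0,0.2,-0.5,0,0,0,0.4,-0.3,0,0,0,0.5,-0.3,0,0,0,0.3,0,0,0,0,0,0,0])

```text
time_s: 11.0
tcp_pos: [0.5372, -0.1944, 0.1336]
tool_rot: [[0.61, -0.793, -0.006], [-0.793, -0.61, -0.0], [-0.004, 0.005, -1.0]]
ft_force: [0.7, -0.4, 0.6]
grip_width: 0.088
```

```bash
python3 lc.py; python3 w.py wrist7 top7
```

```text
t 11.0 loc -29.2 -3.9 z 133.6 ang -52.4 F 0.35 -0.76 0.61 w 88.0
t 11.0 tcp [ 0.5372 -0.1944  0.1336] ang -52.44 F [ 0.74 -0.39  0.61] w 0.088 q [-0.553  0.514  1.397 -0.004  1.236  0.364]
```

View pics/wrist7.png

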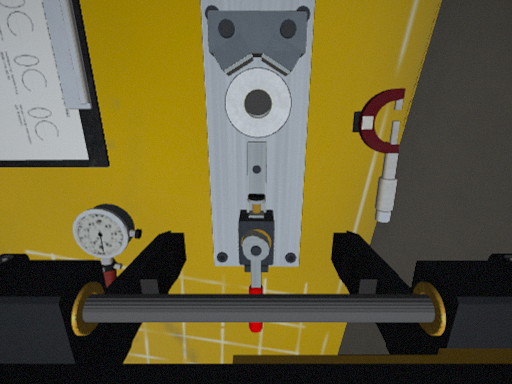

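```bash
python3 - <<'E'
from h import *
c=load('wrist7');P=cloud(c);z=cv2.medianBlur(P[...,2].astype(np.float32),3)*1000
ex=np.array([np.cos(np.radians(37.15)),np.sin(np.radians(37.15))]);ey=np.array([-ex[1],ex[0]])
C=np.array([.5581,-.1737]);yy,xx=np.mgrid[:384,:512]
def loc(uv,h): 
    q=onplane(c,uv,h)[:,:2]-C; return np.c_[q@ex,q@ey]*1000
def cont(m,h,eps=2):
    m=m.astype(np.uint8);cs,_=cv2.findContours(m,cv2.RETR_EXTERNAL,cv2.CHAIN_APPROX_NONE);k=max(cs,key=cv2.contourArea)
    return k,loc(k[:,0,:],h)
k,L=cont((z>25)&(z<40)&(np.hypot(xx-258,yy-103)<38),.032)
print('ring',cv2.minEnclosingCircle(L.astype(np.float32)))
k,L=cont((z>34)&(z<47)&(yy>200)&(yy<275)&(xx>230)&(xx<285)|((z>34)&(yy>200)&(yy<262)&(xx>230)&(xx<285)),.044)
print('block',L.min(0),L.max(0), 'sides', np.percentile(L[:,1],[10,90]))
im=c['image'];hsv=cv2.cvtColor(im,cv2.COLOR_BGR2HSV)
m=((hsv[...,0]<6)|(hsv[...,0]>174))&(hsv[...,1]>150)&(xx>240)&(xx<270)&(yy>280)
k,L=cont(m,.059);print('red',L.min(0),L.max(0))
k,L=cont((z>50)&(z<65)&(yy<292)&(xx>235)&(xx<280),.059);print('lever',L.min(0),L.max(0),np.median(L[:,1]))
print('plate z',np.median(z[150:200,215:235]),'bench',np.median(z[180:240,160:200]))
E
```

```text
ring ((53.19974899291992, -2.644401788711548), 28.400012969970703)
block [-98.74213634 -18.95543318] [-46.1157409   14.80459733] sides [-18.57739592  14.54200797]
red [-166.35108261   -7.46155007] [-154.82205125    4.64835875]
lever [-117.72609662  -13.7308046 ] [-55.04692126  10.66568237] -0.993954477501347
plate z 10.900822 bench -1.2352283
```

Emit:
step_arm(plan=[0,-0.01,0.2,0.2,0,0,-0.01,0.25,0.4,0,0,0,0.2,0.4,0,0,0,0.05,0.3,0,0,0,0,0,0,0,0,0,0,0])

```text
time_s: 11.85
tcp_pos: [0.5059, -0.2154, 0.0504]
tool_rot: [[0.615, -0.789, -0.008], [-0.789, -0.615, 0.003], [-0.007, 0.005, -1.0]]
ft_force: [0.4, -1.0, 0.3]
grip_width: 0.0883
```

```bash
python3 lc.py
```

```text
t 11.85 loc -66.8 -1.7 z 50.4 ang -52.1 F -0.32 -1.02 0.32 w 88.3
```

Emit:
step_arm(plan=[0,0,0.06,0.2,0.01,0,0,0.05,0.2,0,0,0,0,0.1,0,0,0,0,0.04,0,0,0,0,0,0])

```text
time_s: 12.48
tcp_pos: [0.5009, -0.2195, 0.0166]
tool_rot: [[0.607, -0.795, -0.007], [-0.795, -0.607, 0.002], [-0.006, 0.004, -1.0]]
ft_force: [-0.5, 0.2, 1.4]
grip_width: 0.0881
```

```bash
python3 lc.py; python3 w.py wrist8
```

```text
t 12.47 loc -73.3 -2.0 z 16.6 ang -52.6 F -0.23 0.48 1.42 w 88.1
t 12.475 tcp [ 0.5009 -0.2195  0.0166] ang -52.64 F [-0.47  0.24  1.42] w 0.0881 q [-0.628  0.638  1.586 -0.003  0.925  0.292]
```

View pics/wrist8.png

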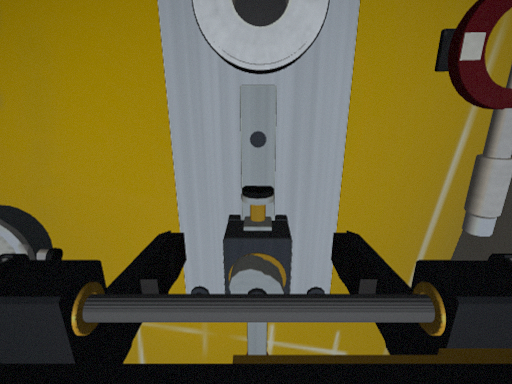

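Emit:
step_arm(plan=[120,0,0,0,0,255,0,0,0,0,255,0,0,0,0,255,0,0,0,0,255,0,0,0,0,255,0,0,0,0], force=20)

```text
time_s: 13.28
tcp_pos: [0.5008, -0.219, 0.0174]
tool_rot: [[0.607, -0.795, -0.007], [-0.795, -0.607, 0.002], [-0.006, 0.004, -1.0]]
ft_force: [-2.1, 4.0, 2.6]
grip_width: 0.0338
```

```bash
python3 lc.py
```

```text
t 13.28 loc -73.1 -1.5 z 17.4 ang -52.6 F 0.75 4.41 2.57 w 33.8
```

```bash
python3 - <<'E'
from h import *
c=load('wrist8')
ex=np.array([np.cos(np.radians(37.15)),np.sin(np.radians(37.15))]);ey=np.array([-ex[1],ex[0]]);C=np.array([.5581,-.1737])
def loc(uv,h): 
    q=onplane(c,uv,h)[:,:2]-C; return (np.c_[q@ex,q@ey]*1000).round(1)
print('pad top front',loc([[258,187],[258,198]],.033),'ring near edge bottom/top',loc([[262,72]],.012),loc([[262,68]],.032),'block front',loc([[258,217]],.044))
E
```

```text
pad top front [[-29.1  -1.7]
 [-34.8  -1.7]] ring near edge bottom/top [[24.7 -3.4]] [[24.4 -3.2]] block front [[-40.2  -1.8]]
```

Emit:
step_arm(plan=[255,0,-0.05,0,0,255,0,-0.08,0,0,255,0,-0.1,0,0,255,0,-0.1,0,0,255,0,-0.1,0,0,255,0,-0.1,0,0,255,0,-0.06,0,0,255,0,0,0,0])

```text
time_s: 14.28
tcp_pos: [0.5309, -0.1962, 0.0174]
tool_rot: [[0.607, -0.795, -0.007], [-0.795, -0.607, 0.002], [-0.006, 0.005, -1.0]]
ft_force: [-1.7, 0.0, 2.5]
grip_width: 0.0339
```

```bash
python3 lc.py
```

```text
t 14.28 loc -35.3 -1.5 z 17.4 ang -52.6 F -1.33 1.02 2.49 w 33.9
```

Emit:
step_arm(plan=[255,0,-0.04,0,0,255,0,-0.04,0,0,255,0,-0.04,0,0,255,0,-0.04,0,0,255,0,0,0,0])

```text
time_s: 14.9
tcp_pos: [0.5388, -0.1901, 0.0174]
tool_rot: [[0.607, -0.795, -0.008], [-0.795, -0.607, 0.002], [-0.006, 0.005, -1.0]]
ft_force: [-0.9, 0.2, 2.8]
grip_width: 0.0337
```

```bash
python3 lc.py; python3 w.py wrist9
```

```text
t 14.9 loc -25.3 -1.5 z 17.4 ang -52.6 F -0.58 0.68 2.8 w 33.7
t 14.9 tcp [ 0.5388 -0.1901  0.0174] ang -52.64 F [-0.87  0.19  2.8 ] w 0.0337 q [-0.545  0.666  1.512 -0.003  0.97   0.375]
```

View pics/wrist9.png

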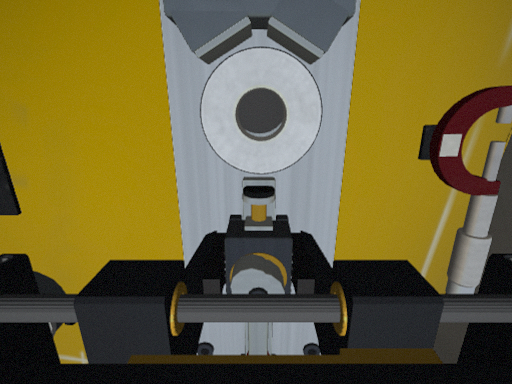

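Emit:
step_arm(plan=[255,0,-0.03,0,0,255,0,-0.03,0,0,255,0,0,0,0])

```text
time_s: 15.32
tcp_pos: [0.5417, -0.1879, 0.0174]
tool_rot: [[0.607, -0.795, -0.008], [-0.795, -0.607, 0.002], [-0.006, 0.005, -1.0]]
ft_force: [-1.0, 0.4, 1.9]
grip_width: 0.034
```

Emit:
step_arm(plan=[255,0,-0.03,0,0,255,0,-0.03,0,0])

```text
time_s: 15.58
tcp_pos: [0.5446, -0.1858, 0.0174]
tool_rot: [[0.607, -0.795, -0.008], [-0.795, -0.607, 0.002], [-0.006, 0.005, -1.0]]
ft_force: [-3.1, -1.3, 3.0]
grip_width: 0.0338
```

```bash
python3 lc.py; python3 w.py wrist10
```

```text
t 15.57 loc -18.1 -1.4 z 17.4 ang -52.7 F -3.23 0.81 2.97 w 33.8
t 15.575 tcp [ 0.5446 -0.1858  0.0174] ang -52.66 F [-3.06 -1.3   2.97] w 0.0338 q [-0.533  0.671  1.5   -0.003  0.978  0.388]
```

View pics/wrist10.png

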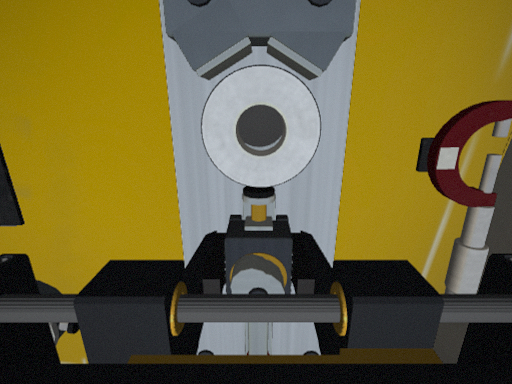

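Emit:
step_arm(plan=[255,0,-0.02,0,0,255,0,-0.02,0,0])

```text
time_s: 15.88
tcp_pos: [0.5467, -0.1841, 0.0174]
tool_rot: [[0.607, -0.795, -0.008], [-0.795, -0.607, 0.002], [-0.006, 0.005, -1.0]]
ft_force: [-3.5, -2.0, 3.7]
grip_width: 0.0335
```

Emit:
step_arm(plan=[255,0,-0.02,0,0,255,0,-0.02,0,0])

```text
time_s: 16.12
tcp_pos: [0.5486, -0.1827, 0.0174]
tool_rot: [[0.607, -0.795, -0.008], [-0.795, -0.607, 0.001], [-0.006, 0.006, -1.0]]
ft_force: [-3.6, -1.5, 2.6]
grip_width: 0.0341
```

```bash
python3 lc.py; python3 w.py wrist11
```

```text
t 16.12 loc -13.0 -1.4 z 17.4 ang -52.6 F -3.73 1.0 2.63 w 34.1
t 16.125 tcp [ 0.5486 -0.1827  0.0174] ang -52.65 F [-3.58 -1.46  2.63] w 0.0341 q [-0.525  0.675  1.491 -0.003  0.983  0.396]
```

View pics/wrist11.png

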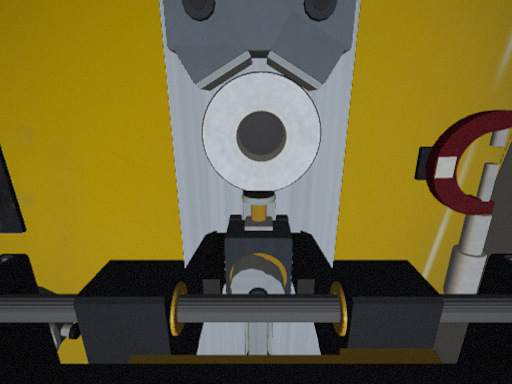

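Emit:
step_arm(plan=[255,0,-0.02,0,0,255,0,0,0,0])

```text
time_s: 16.42
tcp_pos: [0.5499, -0.1817, 0.0174]
tool_rot: [[0.607, -0.795, -0.008], [-0.795, -0.607, 0.002], [-0.006, 0.005, -1.0]]
ft_force: [-1.8, -0.9, 2.0]
grip_width: 0.0339
```

Emit:
step_arm(plan=[255,0,-0.02,0,0,255,0,0,0,0])

```text
time_s: 16.68
tcp_pos: [0.5508, -0.181, 0.0174]
tool_rot: [[0.607, -0.795, -0.008], [-0.795, -0.607, 0.002], [-0.006, 0.005, -1.0]]
ft_force: [-2.5, -1.6, 3.9]
grip_width: 0.034
```

```bash
python3 lc.py; python3 w.py wrist12
```

```text
t 16.68 loc -10.2 -1.4 z 17.4 ang -52.7 F -2.96 0.23 3.89 w 34.0
t 16.675 tcp [ 0.5508 -0.181   0.0174] ang -52.65 F [-2.5  -1.6   3.89] w 0.034 q [-0.52   0.677  1.487 -0.003  0.986  0.4  ]
```

View pics/wrist12.png

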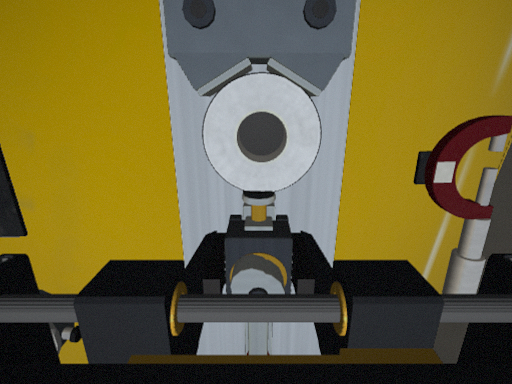

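Emit:
step_arm(plan=[255,0,-0.015,0,0,255,0,0,0,0])

```text
time_s: 16.98
tcp_pos: [0.5511, -0.1808, 0.0175]
tool_rot: [[0.607, -0.795, -0.009], [-0.795, -0.607, 0.001], [-0.006, 0.006, -1.0]]
ft_force: [-2.9, 0.1, 2.4]
grip_width: 0.0339
```

Emit:
step_arm(plan=[255,0,-0.01,0,0,255,0,0,0,0])

```text
time_s: 17.23
tcp_pos: [0.5511, -0.1808, 0.0174]
tool_rot: [[0.607, -0.795, -0.01], [-0.795, -0.607, 0.001], [-0.007, 0.008, -1.0]]
ft_force: [-3.8, -1.0, 3.4]
grip_width: 0.0339
```

Emit:
step_arm(plan=[255,0,-0.01,0,0,255,0,0,0,0])

```text
time_s: 17.48
tcp_pos: [0.5511, -0.1807, 0.0174]
tool_rot: [[0.607, -0.795, -0.011], [-0.795, -0.607, 0.0], [-0.007, 0.009, -1.0]]
ft_force: [-1.8, -0.8, 3.1]
grip_width: 0.0336
```

```bash
python3 lc.py
```

```text
t 17.48 loc -9.8 -1.4 z 17.4 ang -52.6 F -1.91 0.43 3.13 w 33.6
```

Emit:
step_arm(plan=[255,0,-0.02,0,0,255,0,0,0,0])

```text
time_s: 17.73
tcp_pos: [0.5513, -0.1806, 0.0174]
tool_rot: [[0.607, -0.795, -0.013], [-0.795, -0.607, -0.001], [-0.007, 0.011, -1.0]]
ft_force: [-3.2, -1.1, 3.1]
grip_width: 0.0341
```

```bash
python3 lc.py
```

```text
t 17.73 loc -9.6 -1.4 z 17.4 ang -52.6 F -3.18 1.06 3.13 w 34.1
```

Emit:
step_arm(plan=[255,0,-0.03,0,0])

```text
time_s: 17.85
tcp_pos: [0.5518, -0.1802, 0.0174]
tool_rot: [[0.607, -0.794, -0.015], [-0.794, -0.607, -0.002], [-0.008, 0.013, -1.0]]
ft_force: [-12.4, -7.9, 6.1]
grip_width: 0.0339
```

```bash
python3 lc.py; python3 w.py wrist13
```

```text
t 17.85 loc -9.0 -1.4 z 17.4 ang -52.6 F -14.67 1.17 6.06 w 33.9
t 17.85 tcp [ 0.5518 -0.1802  0.0174] ang -52.61 F [-12.4   -7.93   6.06] w 0.0339 q [-0.515  0.679  1.48  -0.011  0.994  0.409]
```

View pics/wrist13.png

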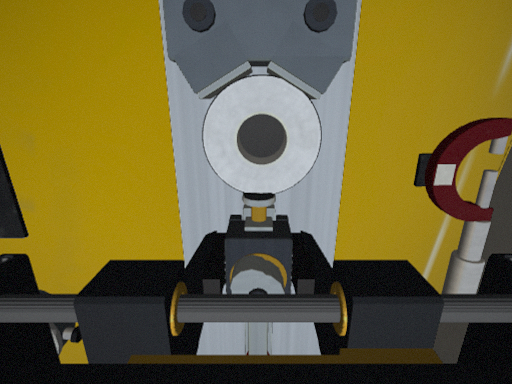

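Emit:
step_arm(plan=[120,0,0,0,0,0,0,0,0,0,0,0,0,0,0,0,0,0,0,0])

```text
time_s: 18.4
tcp_pos: [0.5531, -0.1796, 0.017]
tool_rot: [[0.608, -0.794, -0.013], [-0.794, -0.608, -0.002], [-0.007, 0.011, -1.0]]
ft_force: [0.0, 0.9, 0.3]
grip_width: 0.072
```

```bash
python3 lc.py
```

```text
t 18.4 loc -7.5 -1.7 z 17.0 ang -52.6 F 0.59 0.73 0.25 w 72.0
```

Emit:
step_arm(plan=[0,0,0,0,0,0,0,0,-0.3,0,0,0,0,-0.5,0,0,0,0.2,-0.6,0,0,0,0.4,-0.3,0,0,0,0.4,0,0,0,0,0.2,0,0,0,0,0,0,0])

```text
time_s: 19.4
tcp_pos: [0.4962, -0.2238, 0.1228]
tool_rot: [[0.608, -0.794, -0.012], [-0.794, -0.608, -0.001], [-0.006, 0.011, -1.0]]
ft_force: [0.1, 0.3, -0.5]
grip_width: 0.0881
```

```bash
python3 lc.py; python3 w.py wrist14 top14
```

```text
t 19.4 loc -79.6 -2.5 z 122.8 ang -52.5 F 0.26 0.23 -0.51 w 88.1
t 19.4 tcp [ 0.4962 -0.2238  0.1228] ang -52.53 F [ 0.07  0.34 -0.51] w 0.0881 q [-0.637  0.487  1.485 -0.009  1.179  0.283]
```

View pics/wrist14.png

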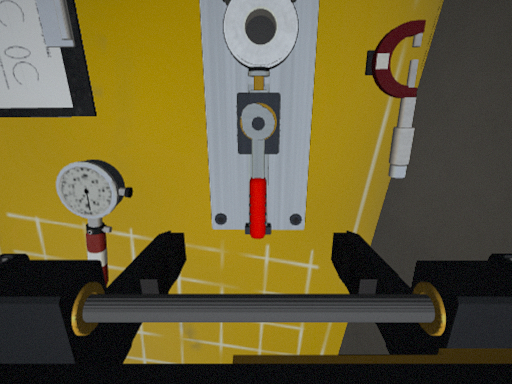

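Lever now fully visible: pivot (258,123), red grip (258,178–238). Measure.

```bash
cat > lev.py <<'E'
import sys
from h import *
n=sys.argv[1];c=load(n);P=cloud(c);z=cv2.medianBlur(P[...,2].astype(np.float32),3)*1000
ex=np.array([np.cos(np.radians(37.15)),np.sin(np.radians(37.15))]);ey=np.array([-ex[1],ex[0]]);C=np.array([.5581,-.1737])
yy,xx=np.mgrid[:384,:512]
def loc(uv,h): 
    q=onplane(c,uv,h)[:,:2]-C; return np.c_[q@ex,q@ey]*1000
hsv=cv2.cvtColor(c['image'],cv2.COLOR_BGR2HSV)
L=loc(np.c_[xx.ravel(),yy.ravel()],.059).reshape(384,512,2)
m=((hsv[...,0]<6)|(hsv[...,0]>174))&(hsv[...,1]>170)&(hsv[...,2]>90)&(abs(L[...,0]+20)<170)&(abs(L[...,1])<140)
k,l,stt,ce=cv2.connectedComponentsWithStats(m.astype(np.uint8));i=1+np.argmax(stt[1:,4])
q=L[l==i].astype(np.float32);r=cv2.minAreaRect(q);print(n,'red px',stt[i],'loc rect',r,'z',np.median(z[l==i]))
print('min/max',q.min(0),q.max(0))
E
python3 lev.py wrist14; python3 lev.py top14; python3 - <<'E'
from h import *
for n,u,v in (('wrist14',258,123),):
    c=load(n)
    ex=np.array([np.cos(np.radians(37.15)),np.sin(np.radians(37.15))]);ey=np.array([-ex[1],ex[0]]);C=np.array([.5581,-.1737])
    q=onplane(c,[[u,v]],.06)[:,:2]-C;print('pivot',q@ex*1000,q@ey*1000)
E
```

```text
wrist14 red px [250 179  16  59 896] loc rect ((-79.57643127441406, -1.526515007019043), (51.10214614868164, 12.655561447143555), 0.42421621084213257) z 57.27108
min/max [-105.15513    -8.015267] [-53.987324    4.6398354]
pivot [-11.05815788] [-1.60659567]Traceback (most recent call last):
  File "lev.py", line 11, in <module>
    k,l,stt,ce=cv2.connectedComponentsWithStats(m.astype(np.uint8));i=1+np.argmax(stt[1:,4])
                                                                        ~~~~~~~~~^^^^^^^^^^^
    return _wrapfunc(a, 'argmax', axis=axis, out=out, **kwds)
    return bound(*args, **kwds)
ValueError: attempt to get argmax of an empty sequence
```

```bash
python3 - <<'E'
from h import *
ex=np.array([np.cos(np.radians(37.15)),np.sin(np.radians(37.15))]);ey=np.array([-ex[1],ex[0]]);C=np.array([.5581,-.1737])
for n in ('top0','scene0'):
    P=cloud(load(n));L=np.dstack([(P[...,:2]-C)@ex,(P[...,:2]-C)@ey])*1000
    for x in range(-200,121,40):
        m=(abs(L[...,0]-x)<20)&(P[...,2]>.05)&(L[...,1]<-60)&(L[...,1]>-400)&(P[...,2]<.6)
        if m.sum(): print(n,x,m.sum(),'max y',np.percentile(L[m][:,1],[50,97]).round(0),'z',np.percentile(P[m][:,2],[3,50,97]).round(2))
E
```

```text
top0 -200 1848 max y [-113. -107.] z [0.09 0.45 0.59]
top0 -160 1835 max y [-118. -112.] z [0.09 0.45 0.59]
top0 -120 1806 max y [-123. -117.] z [0.09 0.45 0.59]
top0 -80 1795 max y [-128. -122.] z [0.09 0.45 0.59]
top0 -40 1774 max y [-133. -127.] z [0.09 0.45 0.59]
top0 0 1765 max y [-138. -132.] z [0.09 0.45 0.59]
top0 40 1738 max y [-143. -138.] z [0.09 0.44 0.59]
top0 80 1719 max y [-148. -142.] z [0.09 0.44 0.59]
top0 120 1701 max y [-153. -147.] z [0.09 0.44 0.59]
scene0 -120 32 max y [-136. -136.] z [0.23 0.46 0.57]
scene0 -80 11 max y [-142. -141.] z [0.33 0.5  0.58]
scene0 -40 17 max y [-147. -145.] z [0.27 0.48 0.59]
scene0 0 19 max y [-152. -150.] z [0.27 0.5  0.59]
scene0 40 19 max y [-158. -156.] z [0.26 0.48 0.59]
scene0 80 24 max y [-163. -160.] z [0.26 0.49 0.59]
scene0 120 28 max y [-168. -166.] z [0.25 0.5  0.59]
```

Emit:
step_arm(plan=[255,0,0,0,-0.17,255,0,0,0,-0.17,255,0,0,0,-0.17,255,0,0,0,-0.17,255,0,0,0,-0.17,255,0,0,0,-0.17,255,0,0,0,-0.17,255,0,0,0,-0.17,255,0,0,0,-0.17,255,0,0,0,0])

```text
time_s: 20.75
tcp_pos: [0.502, -0.2174, 0.1192]
tool_rot: [[0.783, 0.622, -0.015], [0.622, -0.783, 0.003], [-0.01, -0.011, -1.0]]
ft_force: [-0.1, 0.8, 1.0]
grip_width: 0.0004
```

```bash
python3 lc.py
```

```text
t 20.75 loc -71.1 -1.0 z 119.2 ang 38.5 F 0.42 0.7 0.98 w 0.4
```

Emit:
step_arm(plan=[255,-0.1,0.2,0,0.01,255,-0.1,0.22,0.2,0.01,255,0,0,0.4,0,255,0,0,0.4,0,255,0,0,0.2,0,255,0,0,0,0])

```text
time_s: 21.5
tcp_pos: [0.5083, -0.2494, 0.042]
tool_rot: [[0.804, 0.595, -0.015], [0.595, -0.804, 0.003], [-0.011, -0.011, -1.0]]
ft_force: [0.5, 0.3, -0.9]
grip_width: 0.0007
```

```bash
python3 lc.py; python3 w.py wrist15
```

```text
t 21.5 loc -85.5 -30.3 z 42.0 ang 36.5 F 0.6 -0.02 -0.89 w 0.7
t 21.5 tcp [ 0.5083 -0.2494  0.042 ] ang 36.49 F [ 0.49  0.35 -0.89] w 0.0007 q [-0.662  0.626  1.503 -0.009  1.026 -1.294]
```

View pics/wrist15.png

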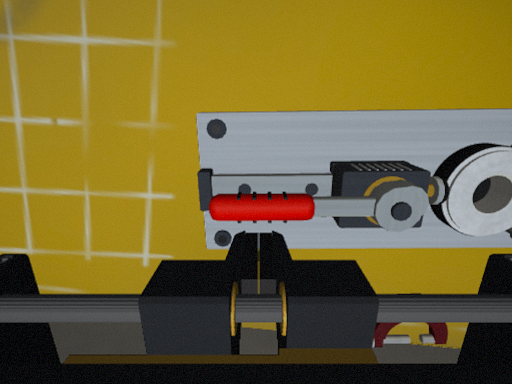

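Emit:
step_arm(plan=[255,0,-0.08,-0.04,0,255,0,-0.08,-0.02,0,255,0,-0.05,0,0,255,0,0,0,0])

```text
time_s: 22.05
tcp_pos: [0.5013, -0.2392, 0.0488]
tool_rot: [[0.804, 0.595, -0.011], [0.595, -0.804, -0.001], [-0.01, -0.006, -1.0]]
ft_force: [0.0, -0.3, 0.5]
grip_width: 0.0005
```

```bash
cat > lp.py <<'E'
from plan import *
ex=np.array([np.cos(np.radians(37.15)),np.sin(np.radians(37.15))]);ey=np.array([-ex[1],ex[0]]);C=np.array([.5581,-.1737])
s=readout.read_state();q=np.array(s['tcp_pos'])[:2]-C;L=np.array([q@ex,q@ey])*1000-[-9.6,-1.5]
a=ang(np.array(s['tool_rot']));ph=np.radians(37.15)-a
u=np.array([-np.cos(ph),np.sin(ph)]);t=np.array([np.sin(ph),np.cos(ph)]);f=np.array(s['ft_force']);fl=np.array([f[:2]@ex,f[:2]@ey])
print('t',round(s['time_s'],2),'tool phi',ph.round(3),'r',(L@u).round(1),'behind d',-(L@t).round(1),'lever phi est(d=16)',(ph+ (np.arctan2(L@t+16,L@u))).round(3),'z',round(s['tcp_pos'][2]*1000,1),'F u,t,z',(fl@u).round(1),(fl@t).round(1),f[2].round(1),'q6',round(s['q'][5],2))
E
python3 lp.py
```

```text
t 22.05 tool phi 0.012 r 75.0 behind d 17.3 lever phi est(d=16) -0.005 z 48.8 F u,t,z 0.1 -0.2 0.5 q6 -1.29
```

Emit:
step_arm(plan=[255,-0.01,-0.1,0.04,0.06,255,-0.02,-0.15,0,0.12,255,-0.02,-0.15,0,0.12])

```text
time_s: 22.42
tcp_pos: [0.4872, -0.2222, 0.0471]
tool_rot: [[0.947, 0.322, -0.008], [0.322, -0.947, -0.006], [-0.009, 0.003, -1.0]]
ft_force: [-0.0, -6.4, -3.0]
grip_width: 0.0005
```

```bash
python3 lp.py
```

```text
t 22.43 tool phi 0.32 r 74.2 behind d 18.6 lever phi est(d=16) 0.285 z 47.1 F u,t,z 2.1 -6.1 -3.0 q6 -0.97
```

Emit:
step_arm(plan=[255,-0.03,-0.18,0,0.11,255,-0.03,-0.17,0,0.12,255,-0.03,-0.16,0,0.12,255,-0.03,-0.16,0,0.12])

```text
time_s: 22.92
tcp_pos: [0.4754, -0.19, 0.0473]
tool_rot: [[0.988, -0.157, -0.002], [-0.157, -0.987, -0.019], [0.001, 0.019, -1.0]]
ft_force: [-1.8, -8.5, -1.2]
grip_width: 0.0006
```

```bash
python3 lp.py; python3 w.py wrist16
```

```text
t 22.93 tool phi 0.807 r 73.6 behind d 21.1 lever phi est(d=16) 0.737 z 47.3 F u,t,z 0.5 -8.7 -1.2 q6 -0.43
t 22.925 tcp [ 0.4754 -0.19    0.0473] ang -9.06 F [-1.85 -8.49 -1.19] w 0.0006 q [-0.603  0.543  1.669 -0.022  0.92  -0.432]
```

View pics/wrist16.png

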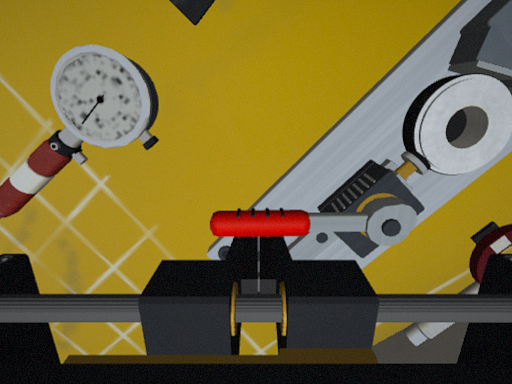

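Emit:
step_arm(plan=[255,-0.03,-0.19,0,0.1,255,-0.03,-0.18,0,0.11,255,-0.03,-0.18,0,0.11])

```text
time_s: 23.35
tcp_pos: [0.4792, -0.1608, 0.0473]
tool_rot: [[0.88, -0.474, -0.001], [-0.474, -0.88, -0.029], [0.013, 0.026, -1.0]]
ft_force: [-1.4, -8.6, -2.3]
grip_width: 0.0005
```

```bash
python3 lp.py
```

```text
t 23.35 tool phi 1.142 r 73.0 behind d 16.7 lever phi est(d=16) 1.133 z 47.3 F u,t,z -2.9 -8.2 -2.3 q6 -0.03
```

Emit:
step_arm(plan=[255,-0.03,-0.16,0,0.11,255,-0.03,-0.16,0,0.11])

```text
time_s: 23.6
tcp_pos: [0.4869, -0.144, 0.0472]
tool_rot: [[0.75, -0.661, 0.001], [-0.661, -0.75, -0.032], [0.022, 0.023, -0.999]]
ft_force: [0.1, -0.9, 0.0]
grip_width: 0.0004
```

```bash
python3 lp.py
```

```text
t 23.6 tool phi 1.37 r 72.7 behind d 15.0 lever phi est(d=16) 1.384 z 47.2 F u,t,z -0.6 -0.6 0.0 q6 0.24
```

```bash
python3 w.py wrist17
```

```text
t 23.6 tcp [ 0.4869 -0.144   0.0472] ang -41.37 F [ 0.08 -0.87  0.01] w 0.0004 q [-0.507  0.537  1.685 -0.035  0.904  0.237]
```

View pics/wrist17.png

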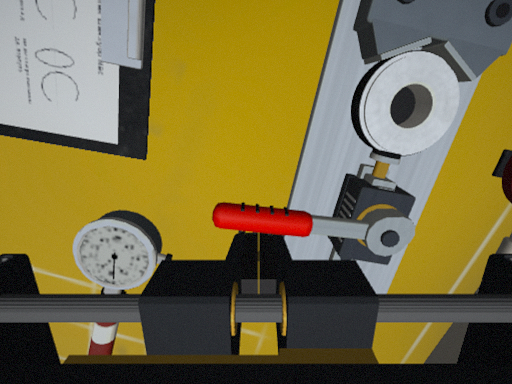

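Emit:
step_arm(plan=[255,-0.02,-0.1,0,0.08])

```text
time_s: 23.78
tcp_pos: [0.4903, -0.1376, 0.0471]
tool_rot: [[0.692, -0.722, 0.001], [-0.721, -0.692, -0.031], [0.023, 0.021, -1.0]]
ft_force: [-0.3, 0.0, 0.3]
grip_width: 0.0007
```

```bash
python3 lp.py; python3 w.py wrist18; python3 lev.py wrist18
```

```text
t 23.77 tool phi 1.455 r 73.3 behind d 14.3 lever phi est(d=16) 1.478 z 47.1 F u,t,z 0.2 -0.2 0.3 q6 0.33
t 23.775 tcp [ 0.4903 -0.1376  0.0471] ang -46.19 F [-0.29  0.04  0.29] w 0.0007 q [-0.493  0.539  1.68  -0.034  0.907  0.335]
wrist18 red px [ 240  131   94   72 2616] loc rect ((22.07600975036621, 61.64033126831055), (53.2037239074707, 13.163402557373047), 62.171051025390625) z 57.38388
min/max [ 5.9340315 36.887215 ] [38.134613 86.14153 ]
```

View pics/wrist18.png

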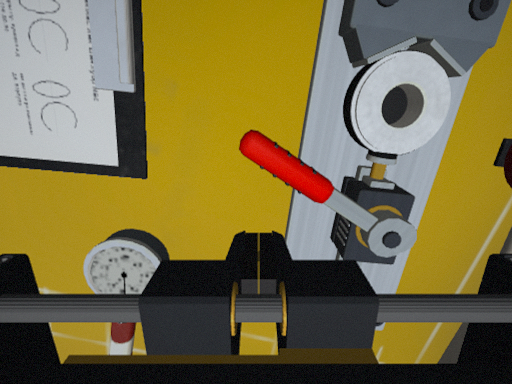

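Emit:
step_arm(plan=[255,0,0.1,-0.2,0,255,0,0.1,-0.5,0,255,0,0.1,-0.7,0,255,0,0.3,-0.7,0,255,0,0.3,-0.5,0,255,0,0.1,0,0,255,0,0,0,0,255,0,0,0,0])

```text
time_s: 24.82
tcp_pos: [0.4431, -0.1765, 0.2119]
tool_rot: [[0.701, -0.714, 0.001], [-0.713, -0.7, -0.032], [0.023, 0.021, -1.0]]
ft_force: [-0.6, -0.2, 0.1]
grip_width: 0.0004
```

```bash
python3 lc.py; python3 w.py wrist19 top19 scene19; python3 lev.py wrist19; python3 - <<'E'
import cv2
a=cv2.imread('pics/top19.png');b=cv2.imread('pics/scene19.png');c=cv2.imread('pics/wrist19.png')
cv2.imwrite('pics/z19.png',cv2.hconcat([cv2.resize(a[110:230,190:365],(520,356)),cv2.resize(b[150:290,150:260],(280,356))]))
E
```

```text
t 24.82 loc -93.4 67.2 z 211.9 ang -45.5 F -0.63 0.23 0.09 w 0.4
t 24.825 tcp [ 0.4431 -0.1765  0.2119] ang -45.51 F [-0.64 -0.19  0.09] w 0.0004 q [-0.614  0.272  1.546 -0.026  1.305  0.187]
wrist19 red px [252  49  47  41 728] loc rect ((20.074440002441406, 61.141448974609375), (53.30937194824219, 12.988534927368164), 62.46638107299805) z 57.285427
min/max [ 3.7920706 36.423687 ] [35.59619 85.43599]
```

View pics/wrist19.png

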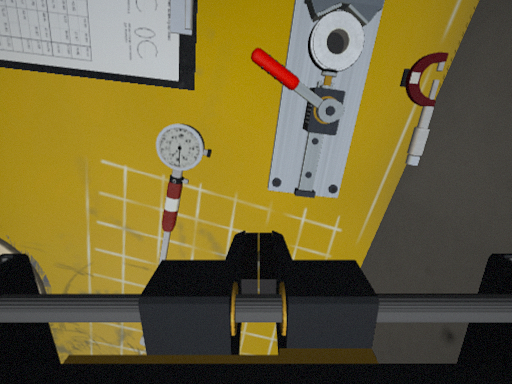

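View pics/z19.png

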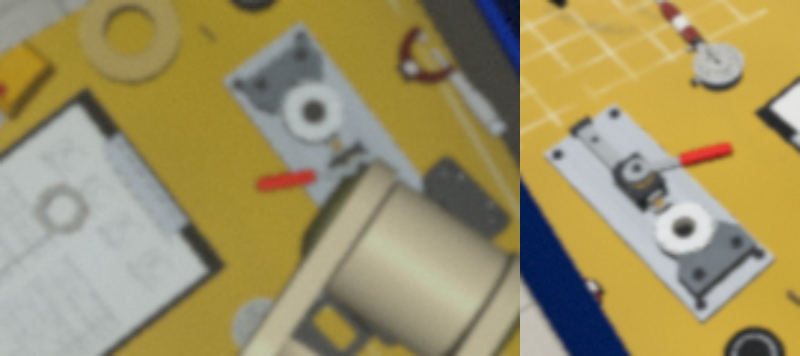

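```bash
python3 - <<'E'
import cv2
c=cv2.imread('pics/wrist19.png');d=cv2.imread('pics/wrist18.png')
cv2.imwrite('pics/z20.png',cv2.hconcat([cv2.resize(c[0:120,260:390],(390,360),interpolation=cv2.INTER_CUBIC),cv2.resize(d[0:260,320:512],(266,360))]))
E
```

```text
(no output)
```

View pics/z20.png

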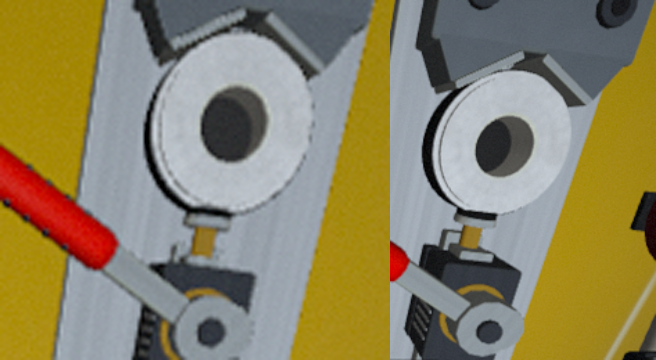

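```bash
python3 - <<'E'
from h import *
ex=np.array([np.cos(np.radians(37.15)),np.sin(np.radians(37.15))]);ey=np.array([-ex[1],ex[0]]);C=np.array([.5581,-.1737])
def loc(c,uv,h): 
    q=onplane(c,uv,h)[:,:2]-C; return np.c_[q@ex,q@ey]*1000
for n in ('wrist19','wrist18','wrist7'):
    c=load(n);P=cloud(c);z=cv2.medianBlur(P[...,2].astype(np.float32),3)*1000
    Lp=np.dstack([(P[...,:2]-C)@ex,(P[...,:2]-C)@ey])*1000
    g=cv2.cvtColor(c['image'],cv2.COLOR_BGR2GRAY)
    m=((g>165)&(z>24)&(z<38)&(np.hypot(Lp[...,0]-57,Lp[...,1])<40)).astype(np.uint8)
    cs,_=cv2.findContours(m,cv2.RETR_EXTERNAL,cv2.CHAIN_APPROX_NONE);k=max(cs,key=cv2.contourArea)
    print(n,'ring',cv2.minEnclosingCircle(loc(c,k[:,0,:],.032).astype(np.float32)),'z',np.median(z[m>0]))
    m=((z>27)&(z<45)&(g<150)&(Lp[...,0]>66)&(Lp[...,0]<140)&(abs(Lp[...,1])<48)).astype(np.uint8)
    m=cv2.morphologyEx(m,cv2.MORPH_OPEN,np.ones((3,3)))
    cs,_=cv2.findContours(m,cv2.RETR_EXTERNAL,cv2.CHAIN_APPROX_NONE);k=max(cs,key=cv2.contourArea)
    ap=cv2.approxPolyDP(k,2,True)[:,0,:];print(loc(c,ap,.036).round(1).tolist())
E
```

```text
wrist19 ring ((57.126773834228516, -1.7313828468322754), 28.033893585205078) z 30.56516
[[88.6, 34.4], [75.1, 25.6], [78.1, 16.9], [83.7, 13.9], [82.8, 7.6], [90.1, -1.1], [75.2, -21.5], [77.9, -28.1], [95.2, -39.1], [98.5, -38.1]]
wrist18 ring ((57.85389709472656, -0.024791477248072624), 27.66868019104004) z 30.649145
[[90.4, 39.3], [88.6, 36.3], [80.1, 31.7], [75.9, 27.5], [76.2, 25.4], [79.0, 25.1], [77.9, 23.2], [81.1, 15.6], [83.7, 13.7], [82.9, 11.9], [85.5, 10.0], [87.2, 11.0], [86.2, 7.5], [90.5, 2.5], [89.5, -1.0], [86.0, -2.1], [76.9, -16.6], [75.5, -21.6], [76.6, -26.2], [90.9, -34.8], [92.1, -37.5], [111.8, -37.5], [102.3, 39.5]]
wrist7 ring ((52.87356948852539, -2.527738094329834), 27.67082405090332) z 30.416496
[[118.4, 36.6], [102.1, 36.7], [100.1, 34.4], [93.0, 36.4], [77.1, 22.5], [78.6, 18.5], [81.5, 20.0], [84.5, 15.1], [82.3, 11.9], [88.2, 8.6], [86.8, 3.9], [91.1, 0.7], [91.2, -6.5], [86.9, -7.3], [87.6, -9.7], [78.2, -24.5], [78.2, -28.5], [92.8, -39.8], [120.2, -38.9], [120.5, 18.3], [118.5, 19.1], [120.5, 19.8], [120.4, 35.0]]
```

```bash
python3 -c "
from bench import env; print(env.close_job())"
```

```text
the job is handed in; nothing more can be done
None
```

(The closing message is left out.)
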